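Check the locking clamp on its steel block, free it, put the block away

ROBOT

A 7-joint arm with a two-finger parallel gripper is mounted at the origin on a cart in front of the work surface, level with it; the furniture and walls round the work are solid. World frame = base frame: x ahead of the robot, y to its left, z up, the work surface at z = 0. Lengths are in m, angles in rad, forces in N, time in s.
With the tool pointing down it reaches from about 0.35 to 0.9 m from the base axis. Payload 8.1 kg.
Tool frame: the origin (TCP) lies midway between the tips of the shut fingers; the grasp point (between the pads) lies 19 mm behind it (r.hold_point_z is the distance from the TCP to the grasp point, in m); z points along the fingers, y is the direction in which the jaws open and shut (so a half turn about z gives the same grasp; the last joint's range is limited). The gripper opens to 85 mm and grips with 20 to 120 N. Pads are 22 mm wide; open, the fingers measure 114 mm over their backs; the gripper's body (76 mm by 85 mm) begins 54 mm behind the grasp point. The pads swing forward as they close: fully open they stand 13 mm farther back than shut.
Start: joints at [-1.26, 0.434, 0.025, 1.573, -0.012, 1.134, -0.075], TCP at [0.251, 0.572, 0.231] pointing down, gripper open.
Joint ranges: [-2.62, 2.62], [-0.44, 2.09], [-1.27, 1.32], [0.08, 2.57], [-1.32, 4.46], [0.12, 2], [-2.74, 2.74]. Speed limits (rad/s): [2.22, 2.22, 3.01, 3.01, 3.14, 3.14, 3.14].

INTERFACE

Orientations are given as a unit quaternion [x, y, z, w].
In Python, from station import r, viewer gives the robot as it stands.
- The arm moves only by the tool send_rows, never from a script. Its argument "steps" is a list of rows, each a list of 5 numbers: the opening, from 0 (shut) to 1 (fully open), then the shift along the tool's x, y, z each as a share of 100 mm, from -1 to 1, then the turn about the tool's z as a share of pi rad, from -1 to 1. In form: [[grip, x, y, z, spin], ...]. A call has 1 to 8 rows; each row is the pose to reach, as a shift and turn from the pose commanded when the call began, along the tool's axes at that moment, turning the shorter way round; what a row does not reach only later rows make up. A row lasts 1/8 s, in which the tool goes at most 62.5 mm and 10.7 degrees, less where a joint would pass 70% of its speed; a pose out of reach is approached as far as the arm can. A call with a number of a shift or a turn outside -1 to 1 is refused whole. A call with a gripper value outside its range is refused whole. The fingers move at their own pace and stop on an object; "force" is the grip in N (left out, the last holds). Time passes only in rows, so rows that repeat a pose let the fingers close. It gives the time, the measured TCP pose, the force and the opening at its end, in the units of the state.
- r.read_state(): the state, without advancing time (a new reading comes with each control period).
- viewer.grab_frame(name): name is "scene" or "side" or "wrist"; returns a dict with "img" (480x640x3 uint8, red, green, blue), "vertical_fov" (degrees; the focal length in pixels is half the picture's height over the tangent of half this angle, whatever the lens; pixels are square), "cx", "cy" (the principal point, pixels), "R" (3x3) and "t" (3): a world point X has camera coordinates R X + t; the wrist camera has in their place "hand_eye" (4x4, takes a point from camera to tool coordinates, whose origin is the TCP and whose axes are the flange's). Camera axes: x right, y down, z forward; pixel columns grow to the right and rows downward; lengths in m; the calibration is good to about 2 mm. The wrist camera is an equidistant fisheye: a pixel r from the principal point sees the ray r / f radians off the axis. A picture is of the moment at which its call begins: read the wrist's pose just before it. There is no depth.
- r.hand_in(): hands the job in, once; it reports no verdict.
Trained networks look in a picture, given as the dict that the camera call returned (one of the last four; its "shot" number tells which), for a name from the list of things; names that differ only in an ending like _2 or _b are one class to them, and where a whole thing is asked for, a point or a joint stands for the part that bears it (a point fixed in the world has none). Each returns a list of dicts, best first, with "score" (0 to 1); they miss things now and then, are a little off and sometimes report something else, mostly with a low value. They report only what shows in the picture. A call takes as long as a camera call. They do not tell look-alikes from the thing itself.
- viewer.search_frame(name, picture): "pixel" ([row, column] in pixels, amid what is visible of it).
- viewer.silhouettes(name, picture): "mask" (480x640 bool, what is visible of it) and "pixel" ([row, column] in pixels, amid what is visible of it).
- viewer.place_of(name, picture): "pixel" ([row, column] in pixels: a listed point, or the origin of a listed thing).
The state is a dict: "clock": time; "qpos": joint angles; "joint_velocities": joint speeds; "tau": joint torques, N m; "ee_pos": TCP position; "ee_rot": TCP orientation; "contact_force": force on the tool from outside, world axes, zero at the start; "torque": the same for the moment, N m; "grip_width": finger opening in m.
Only numpy, scipy, OpenCV 4.12 (cv2) and the standard library are available. Lean on these libraries where they do the work, as an engineer would, in place of code of your own. Each camera call takes 0.05 s, during which the arm holds its last target.

TASK

Check that the locking clamp on the slanted stand holds: push its upper handle down over centre until it stays locked on the steel block in the nest, and leave it locked with hands off for at least one second. Then free the block by flicking the release lever down so that the clamp springs fully open, take the block out of the nest and set it down gently, flat on a broad face, in the wooden tray. Do not disturb the side cutters, connector, card box or screw pot lying nearby.

Things in the scene. Friction and masses are not known exactly. Their poses are not given: they have to be found in the camera images.
- clamp_stand: fixed stand of the locking clamp: aluminium base plate on the bench, x -57 to 67, y -210 to 54 mm from the origin, which lies on the bench straight under the nest. Carries the slanted bed.
- clamp_bed: slanted grey bed of the clamp. Origin: centre of the nest floor, 85 mm above the bench. x points up the slope (25 degrees above level), y along the slope to the robot's left, z square out of the slope (25 degrees from vertical, leaning to the robot). 'Bed' mm below are in this frame. Bed surface z -10, x -36 to 46, y -205 to 50. Nest floor: sprung plate 22 x 48 mm at z 0.
- nest_lip (a point): middle of the top edge of the lip that keeps the block from sliding down: bed x -19.5 to -13.5, y -25 to 25, top z 5. An end stop stands at each end of the block (bed x -10 to 10, |y| 27 to 33, top z 7). The side up the slope is open. Lift the block out along bed z.
- steel_block: plain ground steel block with two small holes, 25 x 50 x 20 mm, 0.14 to 0.23 kg, loose. Origin: centre of its underside; x across its 25 mm width, y along its length, z through its thickness. Starts in the nest, axes along the bed's; its side faces 25 mm apart look up and down the slope, to be gripped with the tool tilted 25 degrees, square to the bed.
- handle_angle (a joint): angle of the moving handle, rad: 0 open (points right, 1.17 rad up from the bed's plane); grows as it is pushed down; rigid stop at 1.17 (locked). The jaw follows: its foot meets the block near 0.85; dead centre 1.05. Past 1.05 it stays locked by itself; before 1.05 it springs open. Hardest point, near 0.95, about 7 N square to the grip.
- clamp_handle: moving upper handle. Origin: middle of its hinge, which runs along bed x at bed y -108, z 44. Two steel cheeks (bed x -15 to 15, y -124 to -60, up to z 54) carry it. A fixed lower grip lies under the handle (bed y -205 to -118, top z 21).
- handle_pad (a point): pushing point on top of the handle's black rubber grip (22 mm wide, 70 mm long), 80 mm from the hinge along the handle and 12 mm square off that line. Locked, it is at bed x 0, y -188, z 56, and the handle lies in the bed's plane; open, at about bed y -128, z 122.
- clamp_jaw: upper jaw, a steel arm 14 mm wide, 83 mm long, linked to the handle; origin on its hinge (bed y -75, z 35, along bed x). A round foot 75 mm out presses the middle of the block. Locked it lies level over the block; open it stands up clear of it, up to bed z 125, y -95 to -55.
- spring_plate (a joint): how far the sprung nest floor is pressed down, m: 0 when the clamp is open, 0.0025 to 0.003 when it is locked on the block.
- lever_angle (a joint): angle of the release lever, rad: 0 with the clamp open (lever hangs 0.61 rad below the bed's plane), 1.17 with the clamp locked (0.56 rad above it). Geared 1:1 to the handle: pressing its end down toward the bed to below 1.05 takes the handle back over centre and the clamp springs open by itself in about a second. About 4 N at its end.
- release_lever: small steel release lever in front of the hinge cheeks, sticking out down the slope. Origin: middle of its hinge, which runs along bed y: bed x -21, y -88, z 30.
- lever_pad (a point): middle of the top of the release lever's flat end (26 x 22 x 6 mm), 49 mm out from the lever's hinge. Clamp locked: bed x -61, y -88, z 59 (press here, along -z of the bed). Clamp open: bed x -63, y -88, z 5.
- block_tray: open wooden tray, fixed, 115 x 100 mm outside, 17 mm high, walls and floor 5 mm thick. Origin at the centre of its underside, x along the 115 mm side, y along the 100 mm side; the inner floor is 5 mm above the origin.
- side_cutters: side cutters with red handles lying on the bench, 48 x 111 x 12 mm; bystander, leave alone. Origin at the centre of its underside.
- connector: grey connector hood, 41 x 33 x 15 mm; bystander, leave alone. Origin at the centre of its underside.
- label_box: small card box standing beyond the tray, left of the vice, 55 x 85 x 35 mm; bystander, leave alone. Origin at the centre of its underside.
- screw_pot: small metal pot, 57 mm wide, 30 mm high; bystander, leave alone. Origin at the centre of its underside.
Things that resemble listed ones, but are neither listed nor needed, are in the scene too. What is shaped like the steel_block but red is not meant.

How it is judged:
By the outcome, as a careful person would: the job done as asked, in the order asked, and still so for the second after the job is handed in, with the robot touching nothing.
It also fails if it takes over 54 s, if anything falls off the work surface, if the arm or the gripper's body presses on something with over 40 N, if the wrist force passes 120 N, or if a joint passes its speed limit or range.

## Working session

There is one attempt and no reset: what is moved stays moved. The work goes in short steps, Python scripts to look and compute and a tool call to move; the robot and the scene stay as the last step left them, time stands still between calls to the robot, and variables do not carry over. Pictures are saved under pics/ and viewed, and the job is handed in when it is done.

Besides the shell and the picture viewer there is one more tool, called after "Call:" as name(argument=value, ...) on one line, values as JSON. send_rows: Moves the arm, as the interface text tells. Shift numbers are shares of 100 mm and turn numbers shares of pi rad, none past 1 either way. Its arguments: {"type":"object","properties":{"steps":{"type":"array","items":{"type":"array","items":{"type":"number","minimum":-1,"maximum":1}}},"force":{"type":"number"}},"required":["steps"]}

```bash
ls; mkdir -p pics
cat > h.py <<'E'
import numpy as np, cv2
from scipy.spatial.transform import Rotation as Ro
from station import r, viewer
def f_of(p): return 240/np.tan(np.radians(p["vertical_fov"])/2)
def save(p,n): cv2.imwrite("pics/"+n,p["img"][:,:,::-1])
def ray(p,px,st=None):
    v,u=px; f=f_of(p); d=np.array([u-p["cx"],v-p["cy"]])
    if "R" in p:
        c=np.array([d[0]/f,d[1]/f,1.]); R=np.array(p["R"]); t=np.array(p["t"])
        o=-R.T@t; w=R.T@c
    else:
        rr=np.hypot(*d); th=rr/f
        c=np.array([*(np.sin(th)*d/max(rr,1e-9)),np.cos(th)])
        H=np.array(p["hand_eye"]); T=Ro.from_quat(st["ee_rot"]).as_matrix()
        o=np.array(st["ee_pos"])+T@H[:3,3]; w=T@H[:3,:3]@c
    return o,w/np.linalg.norm(w)
def onz(ra,z):
    o,w=ra; return o+w*(z-o[2])/w[2]
def tri(rays):
    A=np.zeros((3,3));b=np.zeros(3)
    for o,w in rays:
        P=np.eye(3)-np.outer(w,w);A+=P;b+=P@o
    x=np.linalg.solve(A,b)
    return x,[float(np.linalg.norm((np.eye(3)-np.outer(w,w))@(x-o))) for o,w in rays]
def proj(p,X):
    c=np.array(p["R"])@X+np.array(p["t"]);f=f_of(p)
    return p["cy"]+f*c[1]/c[2],p["cx"]+f*c[0]/c[2]
E
python3 - <<'E'
from h import *
np.set_printoptions(precision=4,suppress=True)
st=r.read_state();print(st, r.hold_point_z)
names=["clamp_stand","clamp_bed","nest_lip","steel_block","clamp_handle","handle_pad","clamp_jaw","release_lever","lever_pad","block_tray","side_cutters","connector","label_box","screw_pot"]
P={}
for c in ["scene","side","wrist"]:
    st=r.read_state();p=viewer.grab_frame(c);save(p,c+"0.png")
    print(c,{k:v for k,v in p.items() if k!="img"})
    for n in names:
        L=viewer.place_of(n,p)
        print(n,[(np.round(a["pixel"],1).tolist(),round(a["score"],2)) for a in L[:3]])
E
```

```text
pics
{'clock': 0.0, 'qpos': array([-1.2596,  0.4352,  0.025 ,  1.5741, -0.0116,  1.134 , -0.0751]), 'joint_velocities': array([ 0.    , -0.0005,  0.0001,  0.0014, -0.0006, -0.0008, -0.0003]), 'tau': array([ -0.0001, -67.0454,   1.0247, -31.6222,   0.0155,   0.012 ,
        -0.    ]), 'ee_pos': array([0.2512, 0.5717, 0.2305]), 'ee_rot': array([ 0.2055,  0.9787, -0.0008, -0.0001]), 'contact_force': array([-1.111 , -0.309 ,  0.1429]), 'torque': array([-0.0045,  0.0474,  0.0078]), 'grip_width': 0.08547056593573717} 0.0187
scene {'vertical_fov': 44.08754427406171, 'cx': 316.8344786551471, 'cy': 239.0608319242909, 'R': array([[ 0.8597, -0.5105, -0.0175],
       [-0.3395, -0.5455, -0.7663],
       [ 0.3817,  0.6647, -0.6422]]), 't': array([-0.5138,  0.2745,  0.9128]), 'shot': 1}
clamp_stand [([323.6, 352.7], 0.91), ([292.9, 344.2], 0.34), ([298.6, 214.3], 0.19)]
clamp_bed [([287.3, 351.8], 0.8)]
nest_lip [([293.5, 344.1], 0.84), ([298.0, 216.9], 0.62), ([346.7, 346.6], 0.38)]
steel_block [([349.8, 284.6], 0.89), ([324.3, 243.2], 0.77), ([289.8, 354.1], 0.76)]
clamp_handle [([322.1, 377.8], 
[... 1338 characters left out ...]
26.6, 322.0], 0.51), ([299.9, 340.7], 0.23)]
label_box [([199.1, 315.0], 0.61), ([302.4, 341.5], 0.59), ([303.2, 338.3], 0.56)]
screw_pot [([309.5, 401.5], 0.81)]
wrist {'vertical_fov': 65.70646984690485, 'cx': 323.8474407262267, 'cy': 237.10812402091156, 'hand_eye': array([[-0.0003, -0.9529, -0.3034,  0.0768],
       [ 1.    , -0.0004,  0.    , -0.0012],
       [-0.0002, -0.3034,  0.9529, -0.1429],
       [ 0.    ,  0.    ,  0.    ,  1.    ]]), 'shot': 3}
clamp_stand []
clamp_bed []
nest_lip []
steel_block [([425.3, 44.9], 0.46)]
clamp_handle []
handle_pad []
clamp_jaw []
release_lever []
lever_pad []
block_tray [([426.1, 172.3], 0.77)]
side_cutters []
connector []
label_box []
screw_pot []
```

View pics/scene0.png

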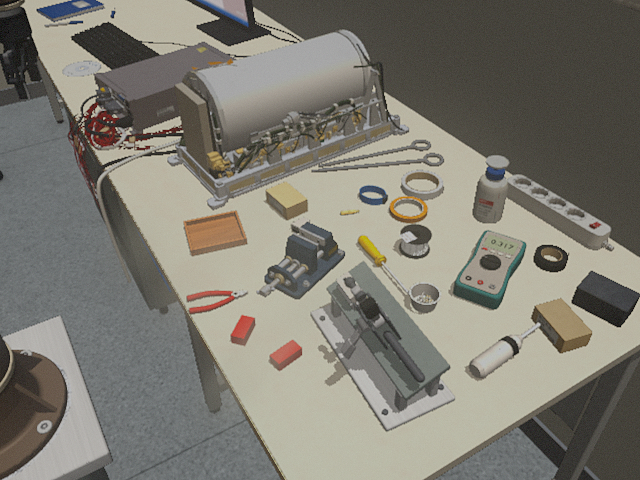

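View pics/side0.png

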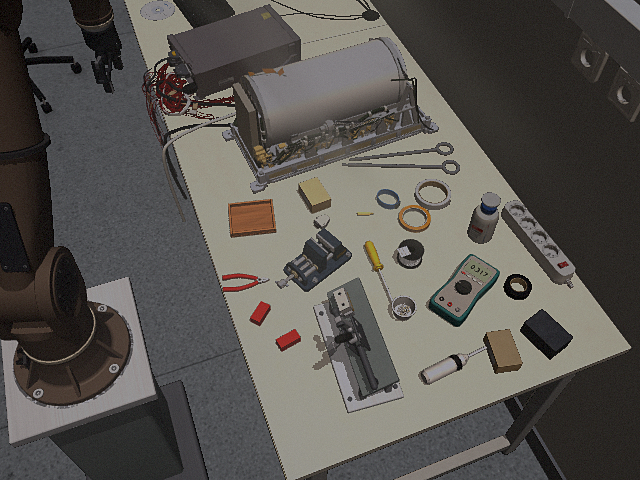

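View pics/wrist0.png

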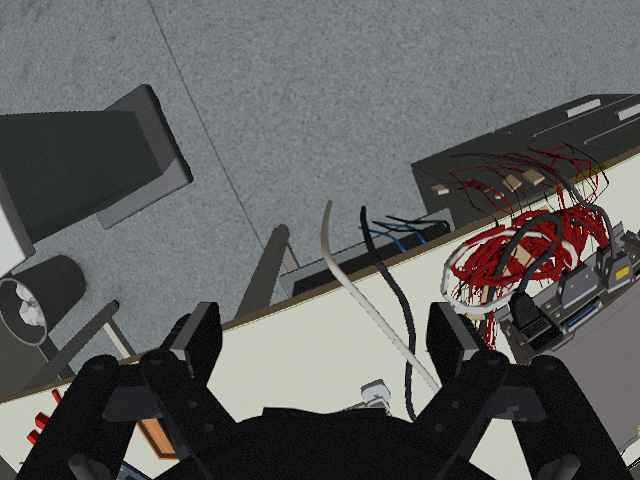

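Run:
```python
import cv2
a=cv2.imread("pics/scene0.png")[170:420,180:480];cv2.imwrite("pics/scene0z.png",cv2.resize(a,None,fx=2.4,fy=2.4,interpolation=cv2.INTER_CUBIC))
a=cv2.imread("pics/side0.png")[170:400,200:450];cv2.imwrite("pics/side0z.png",cv2.resize(a,None,fx=2.6,fy=2.6,interpolation=cv2.INTER_CUBIC))
```

```text
(no output)
```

View pics/scene0z.png

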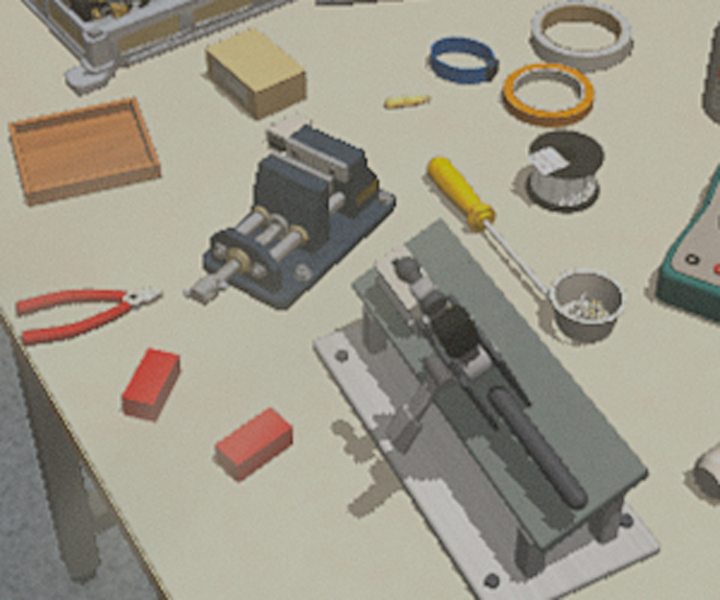

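View pics/side0z.png

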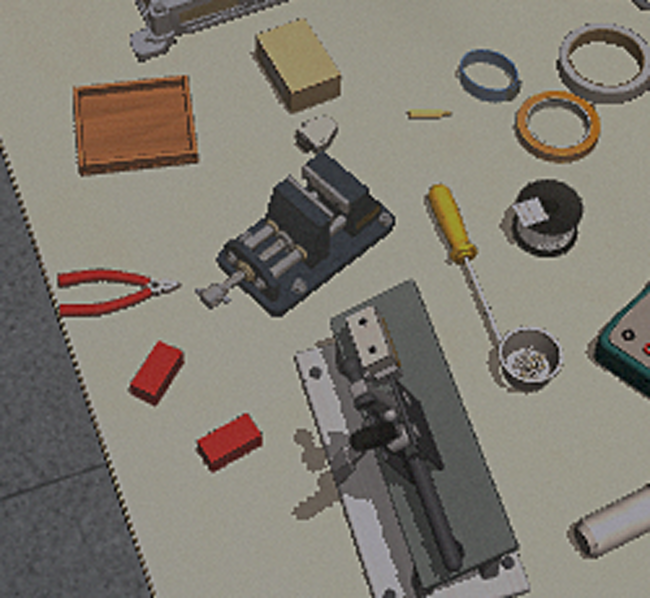

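The arm is at start; the clamp is open, with its bed running from about (268,360) to (390,430) in the scene view. The tray is at (235,215), and two red decoy blocks lie at (330,243) and (353,286). Next I'll fit the clamp pose.

```bash
cat >> h.py <<'E'
from scipy.optimize import least_squares
C25,S25=np.cos(np.radians(25)),np.sin(np.radians(25))
def bed2w(pose,b):
    """pose x,y,yaw ; b in mm bed frame"""
    b=np.asarray(b,float)/1000
    h=b[...,0]*C25-b[...,2]*S25; v=.085+b[...,0]*S25+b[...,2]*C25
    c,s=np.cos(pose[2]),np.sin(pose[2])
    return np.stack([pose[0]+c*h-s*b[...,1],pose[1]+s*h+c*b[...,1],v],-1)
def pl2w(pose,b):
    b=np.asarray(b,float)/1000;c,s=np.cos(pose[2]),np.sin(pose[2])
    return np.stack([pose[0]+c*b[...,0]-s*b[...,1],pose[1]+s*b[...,0]+c*b[...,1],b[...,2]],-1)
E
python3 - <<'E'
from h import *
np.set_printoptions(precision=4,suppress=True)
sc=viewer.grab_frame("scene");si=viewer.grab_frame("side")
import pickle;pickle.dump((sc,si),open("cal.pkl","wb"))
obs=[(sc,[0,0,0],(287.3,351.8)),(sc,[-16.5,0,5],(293.5,344.1)),(sc,[-63,-88,5],(348.5,347.3)),
(si,[0,0,0],(302.2,340.8)),(si,[-16.5,0,5],(304.9,336.3)),(si,[-63,-88,5],(349.3,330.4))]
fn=lambda q:np.concatenate([np.array(proj(p,bed2w(q,b)))-px for p,b,px in obs])
s=least_squares(fn,[.6,-.1,0],loss="soft_l1");print(s.x,fn(s.x))
for p,n in((sc,"scene"),(si,"side")):
    im=p["img"][:,:,::-1].copy()
    im=cv2.resize(im,None,fx=4,fy=4,interpolation=cv2.INTER_CUBIC)
    def poly(pts):
        q=[proj(p,X) for X in pts];q=np.array([[b*4+1.5,a*4+1.5] for a,b in q]).round().astype(int)
        cv2.polylines(im,[q],True,(0,255,0),1)
    poly(bed2w(s.x,[[-36,-205,-10],[46,-205,-10],[46,50,-10],[-36,50,-10]]))
    poly(pl2w(s.x,[[-57,-210,5],[67,-210,5],[67,54,5],[-57,54,5]]))
    poly(bed2w(s.x,[[-12.5,-25,20],[12.5,-25,20],[12.5,25,20],[-12.5,25,20]]))
    y0,x0=(250,300) if n=="scene" else (270,300)
    cv2.imwrite(f"pics/fit_{n}.png",im[y0*4:y0*4+600,x0*4:x0*4+640])
for n in ["block_tray"]:
  for p in(sc,si):
    for a in viewer.silhouettes(n,p)[:2]:
        m=a["mask"].astype(np.uint8);c=max(cv2.findContours(m,0,2)[0],key=cv2.contourArea)
        print(n,a["score"],m.sum(),cv2.approxPolyDP(c,4,True).reshape(-1,2).tolist())
E
```

```text
[ 0.5864 -0.1378 -0.0502] [ 2.9119  0.4617  1.2609 -0.7272 -0.1874  0.5216 -0.6325  2.1371 -0.6881
 -0.7882 -0.6884 -0.4576]
block_tray 0.69 1995 [[236, 212], [184, 221], [191, 254], [245, 243]]
block_tray 0.78 1530 [[272, 201], [230, 203], [231, 235], [274, 231]]
```

View pics/fit_scene.png

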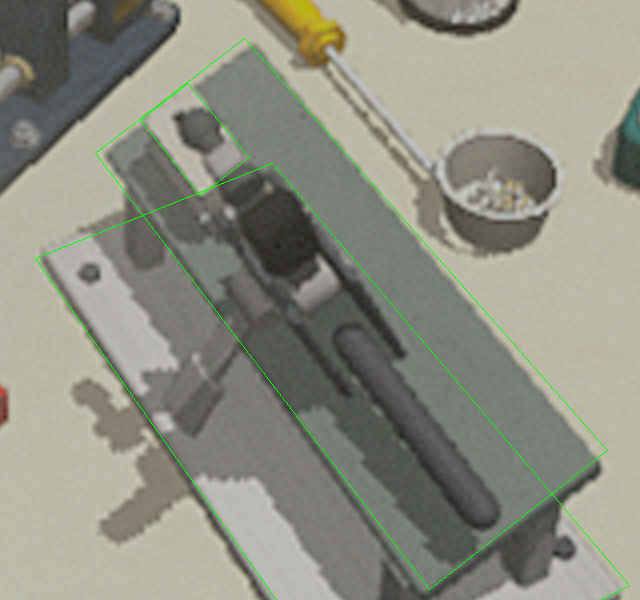

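View pics/fit_side.png

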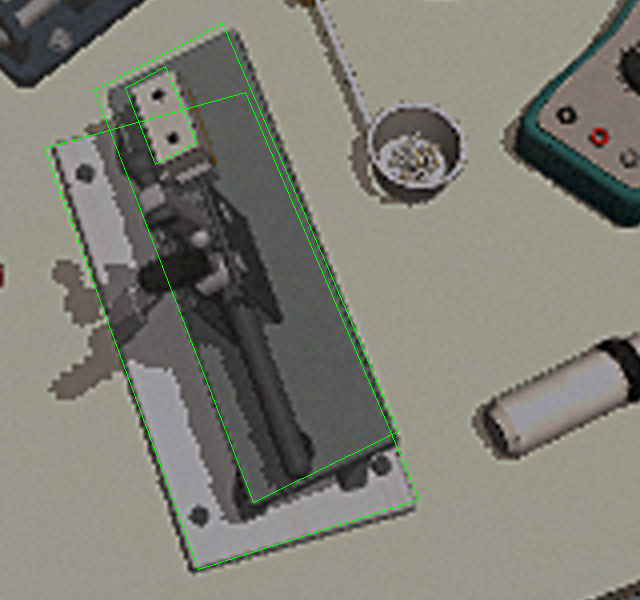

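Run:
```python
from h import *
import pickle
np.set_printoptions(precision=4,suppress=True)
sc,si=pickle.load(open("cal.pkl","rb"))
A=lambda x,y,x0,y0:((y-1.5)/4+y0,(x-1.5)/4+x0)
s_=lambda x,y:A(x,y,300,250); d_=lambda x,y:A(x,y,300,270)
B=lambda q:lambda b:bed2w(q,b)
obs=[(sc,0,[46,50,-10],s_(246,39)),(sc,0,[46,-205,-10],s_(603,461)),(sc,0,[-36,-205,-10],s_(429,589)),(sc,1,[-57,54,5],s_(38,257)),
(si,0,[46,50,-10],d_(231,26)),(si,0,[46,-205,-10],d_(397,436)),(si,1,[-57,54,5],d_(50,148)),(si,1,[67,-210,5],d_(415,504)),(si,1,[-57,-210,5],d_(194,571)),
(sc,0,[-63,-88,5],(348.5,347.3)),(si,0,[-63,-88,5],(349.3,330.4)),(sc,0,[-16.5,0,5],(293.5,344.1)),(si,0,[-16.5,0,5],(304.9,336.3))]
fn=lambda q:np.concatenate([np.array(proj(p,(pl2w if k else bed2w)(q,b)))-px for p,k,b,px in obs])
s=least_squares(fn,[.586,-.137,-.05],loss="soft_l1");print(s.x);print(fn(s.x).reshape(-1,2))
# tray: rect at z=.017 outer (network corners incl. wall sides: use sizes)
def tr(q,b):
    b=np.array(b)/1000.;c,s=np.cos(q[2]),np.sin(q[2]);return np.array([q[0]+c*b[0]-s*b[1],q[1]+s*b[0]+c*b[1],b[2]])
for p,k in((sc,[[236,212],[184,221],[191,254],[245,243]]),(si,[[272,201],[230,203],[231,235],[274,231]])):
    for u,v in k: print(onz(ray(p,(v,u)),.017),onz(ray(p,(v,u)),.0))
    im=cv2.resize(p["img"][190:265,175:285,::-1],None,fx=6,fy=6,interpolation=cv2.INTER_CUBIC)
    cv2.imwrite("pics/tray_%d.png"%(p is si),im)
for p,px in((sc,(236.1,215.4)),(si,(221.3,252.6))): print("c",onz(ray(p,px),.0))
st=r.read_state();print(st["clock"],st["ee_pos"])
```

```text
[ 0.5875 -0.1391 -0.0668]
[[ 0.1226  1.0253]
 [-1.2785  0.7182]
 [ 1.114  -0.8876]
 [ 0.0066  0.4227]
 [-0.3371 -1.1343]
 [-0.1472 -0.5124]
 [-0.0439 -0.5592]
 [ 0.0622  0.4368]
 [-0.0598  0.0571]
 [-0.0118  0.4512]
 [-0.5503 -0.5416]
 [ 1.3776  0.1782]
 [-0.4684 -0.1314]]
[0.5431 0.248  0.017 ] [0.551  0.2693 0.    ]
[0.4363 0.2778 0.017 ] [0.4418 0.2998 0.    ]
[0.4097 0.1702 0.017 ] [0.4147 0.1898 0.    ]
[0.5152 0.1442 0.017 ] [ 0.5224  0.1632 -0.    ]
[0.5465 0.2448 0.017 ] [0.5502 0.2587 0.    ]
[0.4424 0.2766 0.017 ] [0.4447 0.291  0.    ]
[0.416  0.1755 0.017 ] [0.4179 0.1885 0.    ]
[0.5203 0.1497 0.017 ] [0.5236 0.1623 0.    ]
c [0.4793 0.2163 0.    ]
c [0.482  0.2115 0.    ]
2.45 [0.2513 0.5723 0.2313]
```

View pics/tray_0.png

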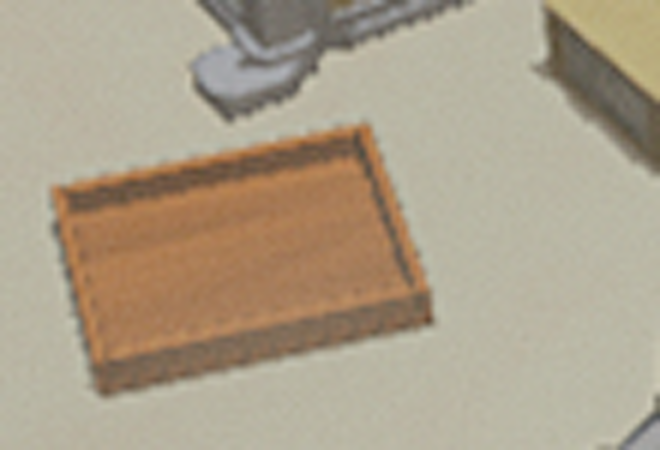

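View pics/tray_1.png

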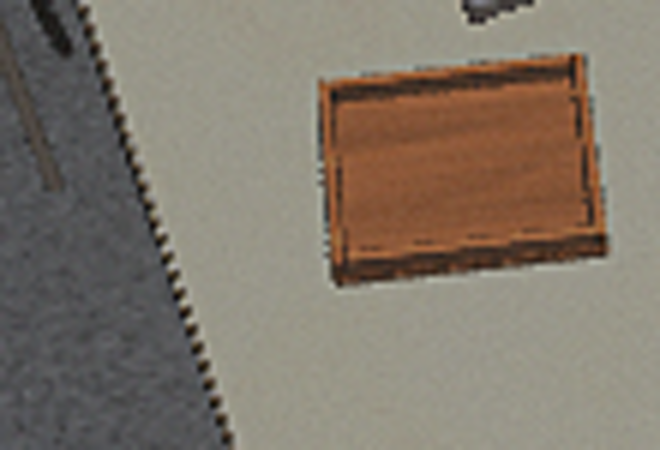

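```bash
cat >> h.py <<'E'
POSE=np.array([.5875,-.1391,-.0668])
def yaw_y(st): # world angle of tool y, deg
    T=Ro.from_quat(st["ee_rot"]).as_matrix();return np.degrees(np.arctan2(T[1,1],T[0,1]))
def shift(X,yawdeg=None,st=None,half=False):
    st=st or r.read_state();T=Ro.from_quat(st["ee_rot"]).as_matrix()
    d=T.T@(np.asarray(X)-st["ee_pos"])*10
    y=yaw_y(st); sp=0 if yawdeg is None else -((yawdeg-y+180)%360-180)/180
    if half: sp=((sp+.5)%1)-.5
    return np.round(d,3),round(sp,3)
YU=np.degrees(POSE[2]); YL=YU+90
E
python3 - <<'E'
from h import *
np.set_printoptions(precision=4,suppress=True)
X=bed2w(POSE,[0,-103,140]);print("start",X)
print(shift([.251,.572,.31],YU),shift(X,YU))
# positions in frame u,l at final yaw
for th in np.arange(-.1,1.21,.1):
    ph=1.17-th;y=-108-80*np.cos(ph)+12*np.sin(ph);z=44+80*np.sin(ph)+12*np.cos(ph)
    print(round(th,2),bed2w(POSE,[0,y+11,z]),round(y+11,1),round(z,1))
E
```

```text
start [ 0.5216 -0.2379  0.2119]
(array([ 0.002, -0.004, -0.787]), np.float64(0.39)) (array([-5.732, -6.331,  0.194]), np.float64(0.39))
-0.1 [ 0.5279 -0.2446  0.1973] -109.2 124.0
0.0 [ 0.5281 -0.2526  0.1959] -117.2 122.3
0.1 [ 0.5286 -0.2603  0.1937] -124.9 119.9
0.2 [ 0.5294 -0.2678  0.1908] -132.3 116.8
0.3 [ 0.5306 -0.275   0.1873] -139.4 112.9
0.4 [ 0.5321 -0.2818  0.1832] -146.1 108.3
0.5 [ 0.5339 -0.2881  0.1784] -152.3 103.1
0.6 [ 0.5359 -0.2939  0.1732] -157.9 97.3
0.7 [ 0.5383 -0.2991  0.1674] -162.9 90.9
0.8 [ 0.5409 -0.3036  0.1612] -167.2 84.1
0.9 [ 0.5437 -0.3075  0.1547] -170.9 76.9
1.0 [ 0.5466 -0.3106  0.1479] -173.8 69.4
1.1 [ 0.5498 -0.3129  0.1408] -176.0 61.6
1.2 [ 0.5531 -0.3145  0.1336] -177.3 53.6
```

Call:
send_rows(steps=[[0,-0.1,-0.1,-0.5,0.05],[0,-0.4,-0.4,-0.79,0.1],[0,-0.7,-0.7,-0.79,0.16],[0,-0.9,-1,-0.79,0.22],[0,-0.9,-1,-0.79,0.28],[0,-0.9,-1,-0.79,0.34],[0,-0.9,-1,-0.79,0.39],[0,-0.9,-1,-0.79,0.39]])

```text
clock: 3.45
ee_pos: [0.2934, 0.4445, 0.3104]
ee_rot: [0.73, 0.683, 0.0, -0.0]
contact_force: [-0.9, 0.2, -0.3]
grip_width: -0.0001
```

Run:
```python
from h import *
st=r.read_state();print(st["clock"],st["ee_pos"],yaw_y(st),st["qpos"],st["contact_force"])
print(shift([.5216,-.2379,.31],YU))
```

```text
3.45 [0.29343733 0.44452175 0.31038993] -3.848444354406039 [-1.30182184  0.22205937  0.26692775  1.69230183 -0.06152297  1.23524578
 -1.08804967] [-0.88439794  0.20336314 -0.25899782]
(array([-6.656e+00,  2.735e+00,  3.000e-03]), np.float64(-0.0))
```

Call:
send_rows(steps=[[0,-0.5,0.21,0,0],[0,-1,0.41,0,0]])

```text
clock: 3.7
ee_pos: [0.3279, 0.3409, 0.3102]
ee_rot: [0.729, 0.685, 0.0, 0.0]
contact_force: [0.9, -0.0, -0.3]
grip_width: 0.0
```

Call:
send_rows(steps=[[0,-0.5,0.21,0,0],[0,-1,0.41,0,0]])

```text
clock: 3.95
ee_pos: [0.3621, 0.2377, 0.3105]
ee_rot: [0.729, 0.684, 0.0, -0.0]
contact_force: [0.0, -0.7, 0.8]
grip_width: -0.0
```

Call:
send_rows(steps=[[0,-0.5,0.21,0,0],[0,-1,0.41,0,0]])

```text
clock: 4.2
ee_pos: [0.3962, 0.1351, 0.3106]
ee_rot: [0.729, 0.684, 0.0, 0.0]
contact_force: [1.1, -0.4, -0.8]
grip_width: 0.0001
```

Call:
send_rows(steps=[[0,-0.5,0.21,0,0],[0,-1,0.41,0,0]])

```text
clock: 4.45
ee_pos: [0.4302, 0.0325, 0.3107]
ee_rot: [0.729, 0.684, 0.001, 0.0]
contact_force: [0.8, -0.3, -0.3]
grip_width: 0.0002
```

Call:
send_rows(steps=[[0,-0.5,0.21,0,0],[0,-1,0.41,0,0]])

```text
clock: 4.7
ee_pos: [0.4643, -0.0699, 0.3107]
ee_rot: [0.729, 0.684, 0.001, 0.0]
contact_force: [0.8, 0.6, -0.3]
grip_width: -0.0
```

Call:
send_rows(steps=[[0,-0.5,0.21,0,0],[0,-1,0.41,0,0],[0,-1,0.41,0,0]])

```text
clock: 5.08
ee_pos: [0.4978, -0.1757, 0.3104]
ee_rot: [0.732, 0.682, -0.001, 0.001]
contact_force: [-1.2, 1.1, -0.2]
grip_width: -0.0003
```

Run:
```python
from h import *
st=r.read_state();print(st["clock"],st["ee_pos"],yaw_y(st),st["qpos"],st["contact_force"])
print(shift([.5216,-.2379,.22],YU))
p=viewer.grab_frame("wrist");save(p,"w1.png")
p=viewer.grab_frame("scene");save(p,"s1.png")
```

```text
5.075 [ 0.49784981 -0.17574281  0.31036149] -4.072492273469904 [-0.42657701  0.2579839   0.85149873  1.73429485 -0.20145941  1.24028386
  0.40308022] [-1.18896583  1.05232732 -0.1837056 ]
(array([-0.6  ,  0.281,  0.905]), np.float64(-0.001))
```

View pics/w1.png

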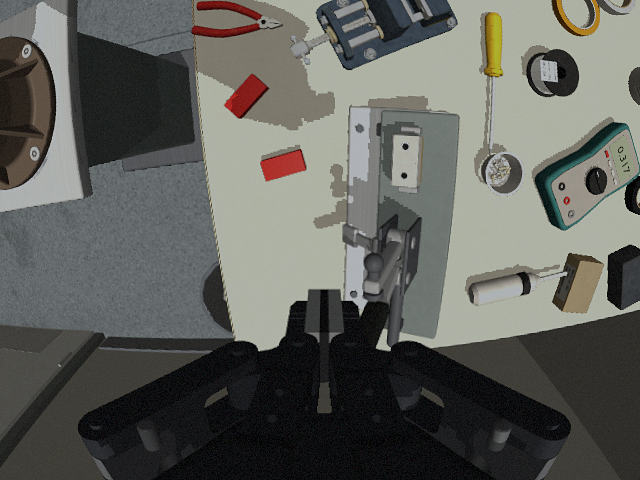

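View pics/s1.png

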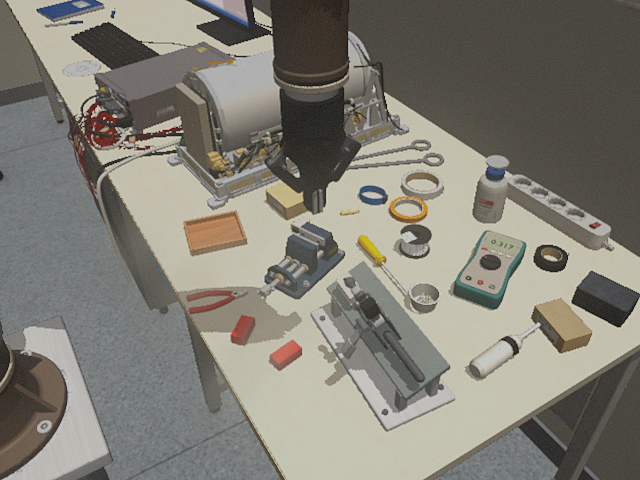

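Call:
send_rows(steps=[[0,-0.4,0.2,0.2,0],[0,-0.6,0.28,0.6,0],[0,-0.6,0.28,0.9,0],[0,-0.6,0.28,0.9,0]])

```text
clock: 5.68
ee_pos: [0.5209, -0.2302, 0.2185]
ee_rot: [0.73, 0.684, -0.001, -0.002]
contact_force: [-0.1, -0.7, 0.7]
grip_width: -0.0003
```

Run:
```python
from h import *
st=r.read_state();print(st["clock"],st["ee_pos"],yaw_y(st),st["qpos"],st["contact_force"])
p=viewer.grab_frame("side");save(p,"d2.png")
p=viewer.grab_frame("scene");
for n,q in(("s2",p),):
    cv2.imwrite("pics/s2.png",cv2.resize(q["img"][180:420,280:480,::-1],None,fx=2.5,fy=2.5,interpolation=cv2.INTER_CUBIC))
for th in (0,.15,.3,.45,.6,.75,.9,1.05,1.17):
    ph=1.17-th;y=-108-80*np.cos(ph)+12*np.sin(ph);z=44+80*np.sin(ph)+12*np.cos(ph)
    print(th,shift(bed2w(POSE,[0,y+11,z]),st=st)[0])
```

```text
5.675 [ 0.52091879 -0.23018735  0.21853267] -3.706571398247713 [-0.24310355  0.43297767  0.80379273  1.77002828 -0.34746933  1.09156509
  0.61450847] [-0.12412421 -0.66251318  0.71466002]
0 [-0.219  0.087  0.226]
0.15 [-0.334  0.103  0.261]
0.3 [-0.442  0.127  0.311]
0.45 [-0.54   0.157  0.375]
0.6 [-0.627  0.193  0.452]
0.75 [-0.7    0.234  0.539]
0.9 [-0.758  0.28   0.636]
1.05 [-0.799  0.328  0.739]
1.17 [-0.819  0.368  0.825]
```

View pics/s2.png

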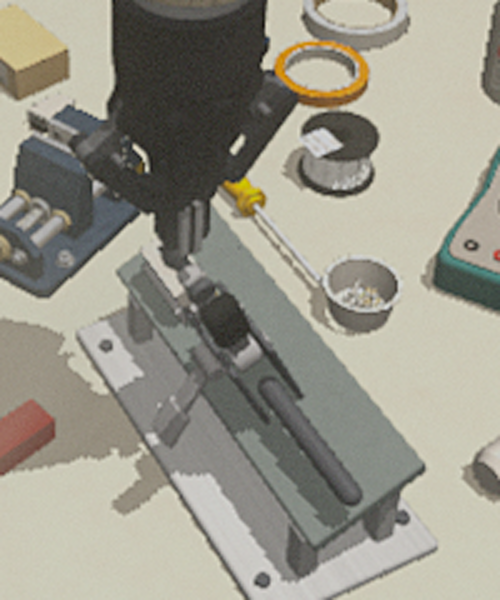

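Call:
send_rows(steps=[[0,-0.1,0.05,0.12,0],[0,-0.16,0.08,0.23,0],[0,-0.22,0.09,0.26,0],[0,-0.275,0.1,0.28,0],[0,-0.33,0.11,0.305,0],[0,-0.385,0.125,0.33,0],[0,-0.435,0.14,0.36,0],[0,-0.485,0.155,0.395,0]])

```text
clock: 6.78
ee_pos: [0.5341, -0.2826, 0.1807]
ee_rot: [0.731, 0.683, 0.0, 0.0]
contact_force: [-1.2, 0.5, 1.6]
grip_width: 0.0001
```

Run:
```python
from h import *
p=viewer.grab_frame("scene")
cv2.imwrite("pics/s3.png",cv2.resize(p["img"][180:420,280:480,::-1],None,fx=2.5,fy=2.5,interpolation=cv2.INTER_CUBIC))
st=r.read_state();print(st["clock"],st["ee_pos"],yaw_y(st),st["contact_force"])
for th in (.45,.6,.75,.9,1.05,1.17):
    ph=1.17-th;y=-108-80*np.cos(ph)+12*np.sin(ph);z=44+80*np.sin(ph)+12*np.cos(ph)
    print(th,shift(bed2w(POSE,[0,y+11,z]),st=st)[0])
```

```text
6.825 [ 0.5339518  -0.28326438  0.18032214] -3.9498434164781266 [-0.45759976  0.67320663  0.18366023]
0.45 [-0.018 -0.009 -0.005]
0.6 [-0.104  0.027  0.072]
0.75 [-0.177  0.068  0.16 ]
0.9 [-0.234  0.114  0.256]
1.05 [-0.275  0.162  0.36 ]
1.17 [-0.295  0.202  0.446]
```

View pics/s3.png

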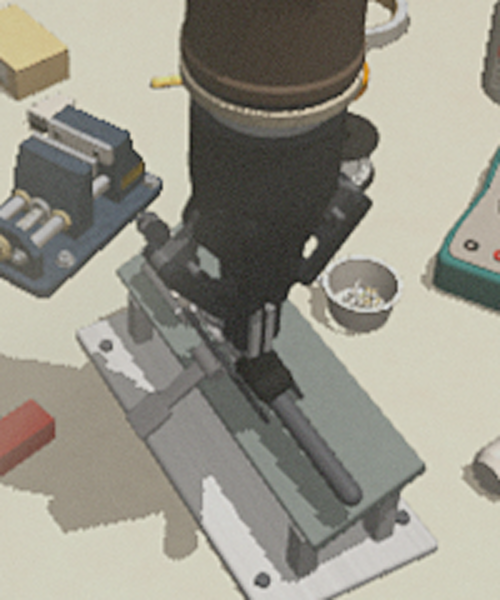

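The handle is following and the lever is rising. I'll continue.

Call:
send_rows(steps=[[0,-0.06,0.0,0.03,0],[0,-0.104,0.027,0.07,0],[0,-0.14,0.047,0.115,0],[0,-0.177,0.068,0.16,0],[0,-0.205,0.09,0.21,0],[0,-0.235,0.114,0.256,0],[0,-0.255,0.138,0.308,0],[0,-0.275,0.162,0.36,0]])

```text
clock: 7.82
ee_pos: [0.5484, -0.3109, 0.1444]
ee_rot: [0.731, 0.682, -0.0, 0.0]
contact_force: [-0.3, -0.1, 0.5]
grip_width: 0.0003
```

Call:
send_rows(steps=[[0,-0.01,0.02,0.04,0],[0,-0.02,0.04,0.08,0],[0,-0.02,0.04,0.08,0]])

```text
clock: 8.2
ee_pos: [0.5514, -0.312, 0.139]
ee_rot: [0.731, 0.683, 0.001, -0.001]
contact_force: [-12.6, 9.6, 30.6]
grip_width: -0.0002
```

Run:
```python
from h import *
p=viewer.grab_frame("scene")
cv2.imwrite("pics/s4.png",cv2.resize(p["img"][180:420,280:480,::-1],None,fx=2.5,fy=2.5,interpolation=cv2.INTER_CUBIC))
st=r.read_state();print(st["clock"],st["ee_pos"],yaw_y(st),st["contact_force"])
print(viewer.place_of("lever_pad",p)[:2],[proj(p,bed2w(POSE,b)) for b in ([-61,-88,59],[-63,-88,5])])
```

```text
8.25 [ 0.55142048 -0.31196317  0.13897953] -3.907365164639283 [-12.46310309  10.03876474  29.82895837]
[{'pixel': [330.8, 332.6], 'score': 0.55}] [(np.float64(332.00863514740405), np.float64(335.9905245263001)), (np.float64(348.4868725427666), np.float64(347.76267462873165))]
```

View pics/s4.png

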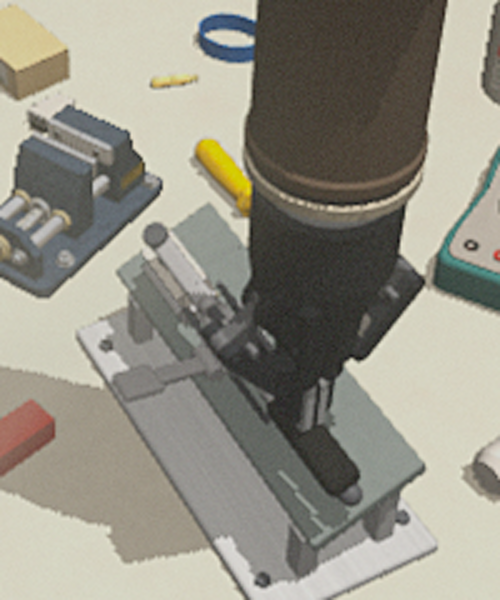

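Call:
send_rows(steps=[[0,0.02,-0.02,-0.2,0],[0,0.05,-0.05,-0.5,0],[0,0.1,-0.2,-0.9,0],[0,0.3,-0.5,-1,0],[0,0.4,-0.6,-1,0],[0,0.4,-0.6,-1,0]])

```text
clock: 9.05
ee_pos: [0.4954, -0.2678, 0.2367]
ee_rot: [0.73, 0.683, 0.001, -0.0]
contact_force: [0.3, -0.0, 0.8]
grip_width: 0.0
```

Run:
```python
from h import *
p=viewer.grab_frame("scene")
cv2.imwrite("pics/s5.png",cv2.resize(p["img"][180:420,280:480,::-1],None,fx=2.5,fy=2.5,interpolation=cv2.INTER_CUBIC))
q=viewer.grab_frame("side")
cv2.imwrite("pics/d5.png",cv2.resize(q["img"][200:420,260:460,::-1],None,fx=2.6,fy=2.6,interpolation=cv2.INTER_CUBIC))
st=r.read_state();print(st["clock"],st["ee_pos"],yaw_y(st),st["contact_force"])
R=[]
for a in (p,q):
    L=viewer.place_of("lever_pad",a)[:2];print([(x["pixel"],x["score"]) for x in L],proj(a,bed2w(POSE,[-61,-88,59])))
    if L: R.append(ray(a,L[0]["pixel"]))
if len(R)==2: print(tri(R),bed2w(POSE,[-61,-88,59]))
b=pl2w(POSE,[-131,-88,150]);print(b,shift(b,YU))
```

```text
9.15 [ 0.49581778 -0.26881328  0.23644879] -3.8622789870744283 [-0.060567    0.09958504 -0.2152454 ]
[([329.1, 334.9], 0.79)] (np.float64(332.00863514740405), np.float64(335.9905245263001))
[([341.9, 320.7], 0.79)] (np.float64(340.3830501187624), np.float64(320.5955179462055))
(array([ 0.49529399, -0.23244319,  0.13241364]), [0.0022204679190525474, 0.0022204679190524655]) [ 0.50158563 -0.22154907  0.11269245]
[ 0.45091814 -0.21815944  0.15      ] (array([ 0.481, -0.48 ,  0.863]), np.float64(-0.0))
```

View pics/s5.png

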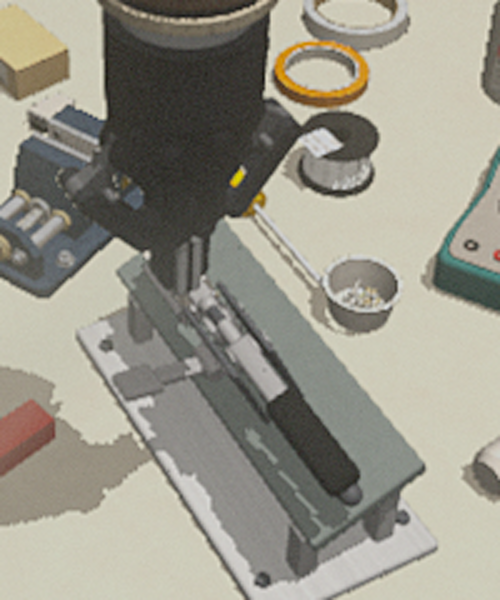

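View pics/d5.png

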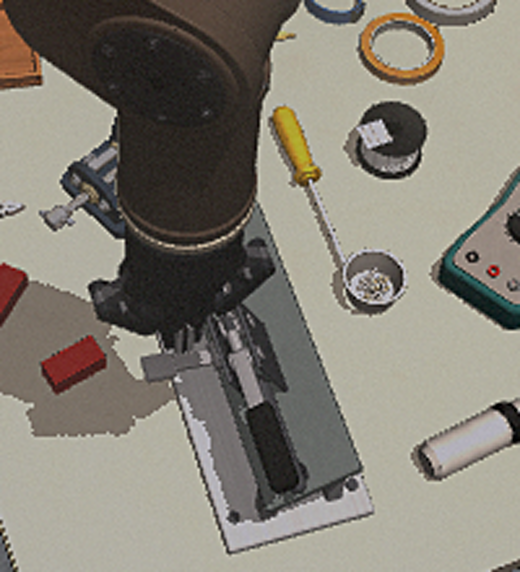

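Call:
send_rows(steps=[[1,0.25,-0.4,0.0,0],[1,0.48,-0.48,0.0,0],[1,0.48,-0.48,0.3,0],[1,0.48,-0.48,0.6,0],[1,0.48,-0.48,0.86,0],[1,0.48,-0.48,0.86,0]])

```text
clock: 10.0
ee_pos: [0.4495, -0.2178, 0.1493]
ee_rot: [0.731, 0.682, -0.001, -0.001]
contact_force: [-0.8, 0.5, -0.8]
grip_width: 0.0855
```

Run:
```python
from h import *
p=viewer.grab_frame("scene")
cv2.imwrite("pics/s6.png",cv2.resize(p["img"][180:420,260:480,::-1],None,fx=2.5,fy=2.5,interpolation=cv2.INTER_CUBIC))
q=viewer.grab_frame("wrist");save(q,"w6.png")
st=r.read_state();print(st["clock"],st["ee_pos"],yaw_y(st),st["contact_force"],st["grip_width"])
b=pl2w(POSE,[-131,-88,105]);print(b,shift(b,YU))
```

```text
10.1 [ 0.45067862 -0.21850976  0.15118811] -3.9559085682882476 [-0.02769913 -0.75002901  0.09315827] 0.08550284641663163
[ 0.45091814 -0.21815944  0.105     ] (array([0.004, 0.002, 0.462]), np.float64(-0.001))
```

View pics/s6.png

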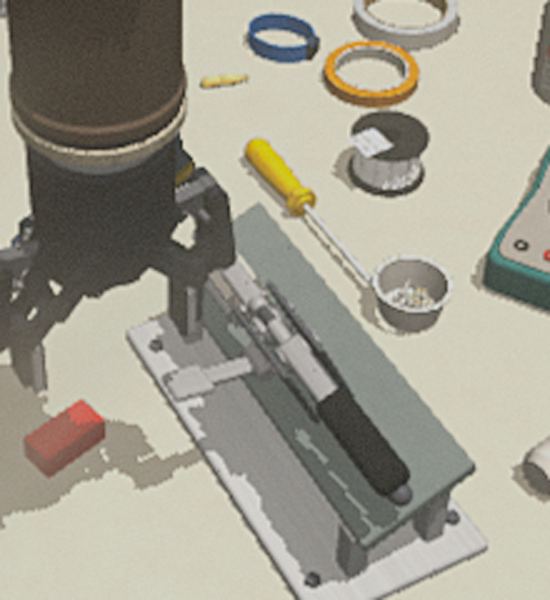

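View pics/w6.png

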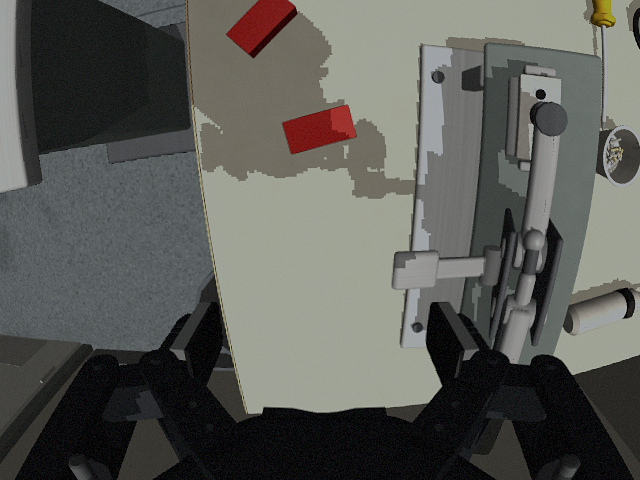

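Run:
```python
from h import *
np.set_printoptions(precision=4,suppress=True)
st=r.read_state();p=viewer.grab_frame("wrist")
for n,px in(("lever mid",(269,415)),("tl",(252,396)),("br",(289,436)),("bl",(289,393))): print(n,onz(ray(p,px,st),.113))
print("fingertip",[onz(ray(p,px,st),.164) for px in((305,428),(355,457),(350,482))])
print(bed2w(POSE,[-61,-88,59]))
```

```text
lever mid [ 0.5    -0.2214  0.113 ]
tl [ 0.4895 -0.2108  0.113 ]
br [ 0.5125 -0.2346  0.113 ]
bl [ 0.4879 -0.2323  0.113 ]
fingertip [array([ 0.4936, -0.2156,  0.164 ]), array([ 0.509 , -0.2432,  0.164 ]), array([ 0.5212, -0.2424,  0.164 ])]
[ 0.5016 -0.2215  0.1127]
```

Call:
send_rows(steps=[[1,-0.03,-0.02,0.3,0],[1,-0.03,-0.02,0.45,0],[1,-0.03,-0.02,0.52,0],[1,-0.03,-0.02,0.58,0]])

```text
clock: 10.65
ee_pos: [0.4487, -0.2208, 0.093]
ee_rot: [0.731, 0.683, 0.0, 0.0]
contact_force: [-0.6, -0.4, -0.9]
grip_width: 0.0853
```

Call:
send_rows(steps=[[1,0,0,0.06,0],[1,0,0,0.1,0],[1,0,0,0.1,0]])

```text
clock: 11.02
ee_pos: [0.4481, -0.2205, 0.0827]
ee_rot: [0.731, 0.683, -0.0, -0.0]
contact_force: [0.4, -0.4, 0.2]
grip_width: 0.0849
```

Run:
```python
from h import *
p=viewer.grab_frame("scene")
cv2.imwrite("pics/s7.png",cv2.resize(p["img"][180:420,260:480,::-1],None,fx=2.5,fy=2.5,interpolation=cv2.INTER_CUBIC))
st=r.read_state();print(st["clock"],st["ee_pos"],yaw_y(st),st["contact_force"],st["grip_width"])
```

```text
11.075 [ 0.44817564 -0.2206419   0.08281814] -3.916499284950119 [-0.19420492 -0.3756666   0.23753406] 0.08529391328332013
```

View pics/s7.png

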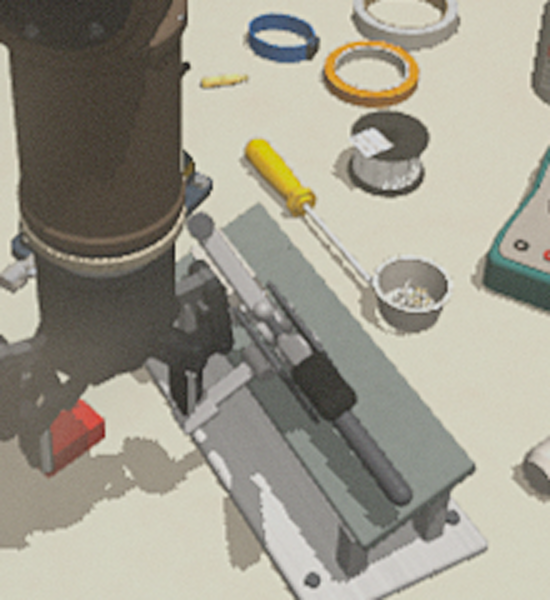

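Call:
send_rows(steps=[[1,0,-0.1,-0.3,0],[1,0,-0.2,-0.8,0],[1,0.2,-0.2,-1,0],[1,0.7,-0.2,-1,0.05],[1,1,-0.2,-1,0.1],[1,1,-0.2,-1,0.15],[1,1,-0.2,-1,0.2],[1,1,-0.2,-1,0.2]])

```text
clock: 12.08
ee_pos: [0.4351, -0.1193, 0.1829]
ee_rot: [0.906, 0.424, 0.0, 0.0]
contact_force: [-0.8, 0.2, 0.6]
grip_width: 0.085
```

Run:
```python
from h import *
st=r.read_state();print(st["clock"],st["ee_pos"],yaw_y(st),st["qpos"],st["contact_force"],st["grip_width"])
b=pl2w(POSE,[-5,3,230]);print(b,shift(b,YU-90))
```

```text
12.075 [ 0.43508398 -0.11932036  0.18291764] -39.84708279518928 [-0.65829755  0.29358803  1.01925424  2.09541453 -0.31646058  0.91371219
 -0.15683058] [-0.84462623  0.22408162  0.60729418] 0.08501034619948952
[ 0.5827114  -0.13577294  0.23      ] (array([ 0.82 ,  1.239, -0.471]), np.float64(0.3))
```

Call:
send_rows(steps=[[0.75,0.1,0.1,-0.45,0.05],[0.75,0.3,0.3,-0.6,0.1],[0.75,0.6,0.6,-0.6,0.15],[0.75,0.82,0.9,-0.6,0.2],[0.75,0.82,1,-0.6,0.25],[0.75,0.82,1,-0.6,0.3],[0.75,0.82,1,-0.6,0.3]])

```text
clock: 12.95
ee_pos: [0.5642, -0.1211, 0.2424]
ee_rot: [0.999, -0.032, -0.0, 0.0]
contact_force: [0.2, 1.1, -0.4]
grip_width: 0.0642
```

Run:
```python
from h import *
np.set_printoptions(precision=4,suppress=True)
st=r.read_state();p=viewer.grab_frame("wrist");save(p,"w8.png")
print(st["clock"],st["ee_pos"],yaw_y(st),st["qpos"],st["contact_force"],st["grip_width"])
q=viewer.grab_frame("side")
cv2.imwrite("pics/d8.png",cv2.resize(q["img"][200:420,260:460,::-1],None,fx=2.6,fy=2.6,interpolation=cv2.INTER_CUBIC))
L=viewer.silhouettes("steel_block",p)
for a in L[:3]:
    m=a["mask"].astype(np.uint8);c=max(cv2.findContours(m,0,2)[0],key=cv2.contourArea)
    print(a["score"],a["pixel"],m.sum(),cv2.approxPolyDP(c,4,True).reshape(-1,2).tolist())
```

```text
12.95 [ 0.5642 -0.1211  0.2424] -93.72468617065879 [-0.6479  0.5764  1.2101  1.7351 -0.5688  1.2381 -0.9295] [ 0.1813  1.123  -0.4002] 0.0641541732770841
0.93 [194.7, 344.4] 2533 [[315, 178], [316, 215], [375, 217], [375, 178]]
0.78 [324.7, 277.5] 1170 [[270, 306], [258, 316], [256, 326], [287, 350], [302, 330]]
0.6 [296.5, 349.7] 1091 [[357, 271], [336, 277], [347, 320], [367, 315]]
```

View pics/w8.png

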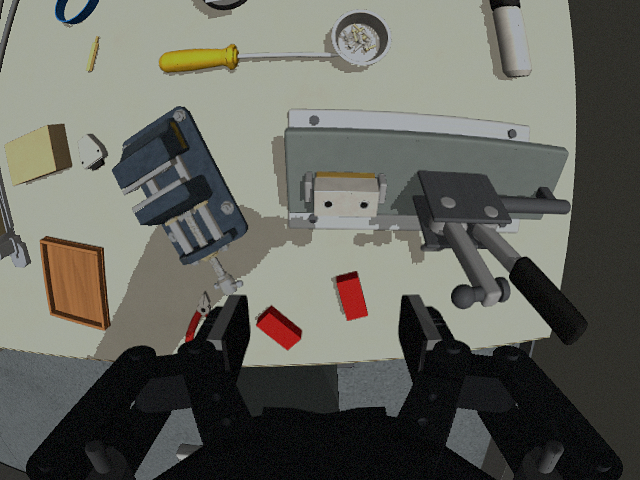

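View pics/d8.png

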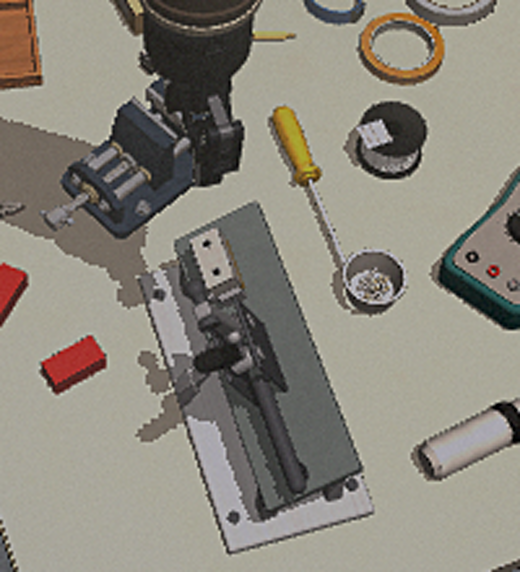

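Run:
```python
from h import *
np.set_printoptions(precision=4,suppress=True)
st=r.read_state();p=viewer.grab_frame("wrist")
for px,z,b in(((178,315),.1084,[12.5,25,20]),((178.5,378),.1084,[12.5,-25,20]),((217,377),.0978,[-12.5,-25,20]),((215,315),.0978,[-12.5,25,20])):
    print(onz(ray(p,px,st),z),bed2w(POSE,b))
# TCP for grasp: contact pads centre h=-5 ; tip v
for v in (110,98,97): 
  b=pl2w(POSE,[-6,0,v]);print(b,shift(b,YU-90))
```

```text
[ 0.601  -0.1177  0.1084] [ 0.592  -0.1143  0.1084]
[ 0.5979 -0.1653  0.1084] [ 0.5887 -0.1642  0.1084]
[ 0.5649 -0.165   0.0978] [ 0.5661 -0.1627  0.0978]
[ 0.5697 -0.1153  0.0978] [ 0.5694 -0.1128  0.0978]
[ 0.5815 -0.1387  0.11  ] (array([0.184, 0.17 , 1.329]), np.float64(0.001))
[ 0.5815 -0.1387  0.098 ] (array([0.184, 0.17 , 1.449]), np.float64(0.001))
[ 0.5815 -0.1387  0.097 ] (array([0.184, 0.17 , 1.459]), np.float64(0.001))
```

Run:
```python
from h import *
im=cv2.imread("pics/w8.png")[150:250,270:430];cv2.imwrite("pics/w8z.png",cv2.resize(im,None,fx=5,fy=5,interpolation=cv2.INTER_CUBIC))
```

```text
(no output)
```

View pics/w8z.png

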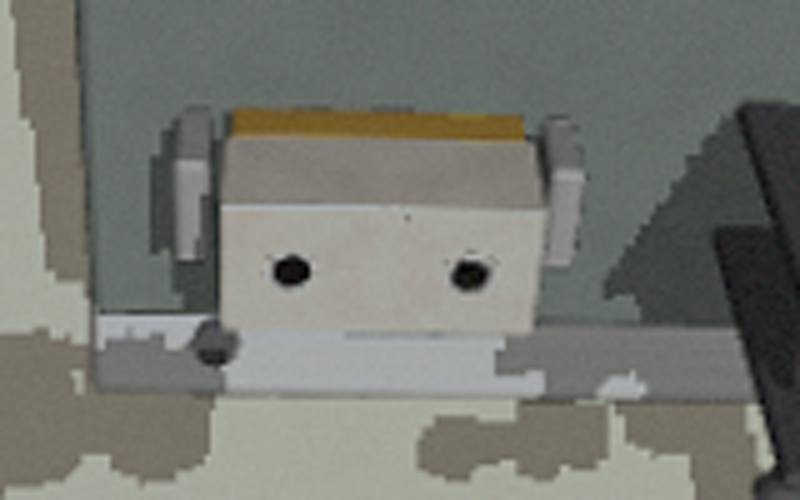

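Run:
```python
from h import *
np.set_printoptions(precision=4,suppress=True)
st=r.read_state();p=viewer.grab_frame("wrist")
for px,z,b in(((190.7,313.9),.1084,[12.5,25,20]),((191.2,378.8),.1084,[12.5,-25,20]),((216.2,376.2),.0978,[-12.5,-25,20]),((215.2,313.9),.0978,[-12.5,25,20])):
    print(onz(ray(p,px,st),z),bed2w(POSE,b))
```

```text
[ 0.5913 -0.1161  0.1084] [ 0.592  -0.1143  0.1084]
[ 0.588  -0.1655  0.1084] [ 0.5887 -0.1642  0.1084]
[ 0.5656 -0.1642  0.0978] [ 0.5661 -0.1627  0.0978]
[ 0.5696 -0.1143  0.0978] [ 0.5694 -0.1128  0.0978]
```

Run:
```python
from h import *
st=r.read_state();b=pl2w(POSE,[-5,-1.5,93.5]);print(st["ee_pos"],b,shift(b,YU-90))
```

```text
[ 0.56428391 -0.12068273  0.24298343] [ 0.58241103 -0.1402629   0.0935    ] (array([0.193, 0.184, 1.495]), np.float64(0.0))
```

Call:
send_rows(steps=[[0.72,0.1,0.1,0.1,0],[0.72,0.19,0.18,0.4,0],[0.72,0.19,0.18,0.8,0],[0.72,0.19,0.18,1,0]])

```text
clock: 13.7
ee_pos: [0.5813, -0.1395, 0.1412]
ee_rot: [0.999, -0.033, -0.001, -0.0]
contact_force: [0.2, 0.2, 0.4]
grip_width: 0.0619
```

Call:
send_rows(steps=[[0.72,0,0,0.2,0],[0.72,0,0,0.35,0],[0.72,0,0,0.45,0],[0.72,0,0,0.45,0]])

```text
clock: 14.2
ee_pos: [0.582, -0.1399, 0.0975]
ee_rot: [0.999, -0.034, -0.0, -0.0]
contact_force: [-0.1, -0.4, -0.6]
grip_width: 0.0612
```

Run:
```python
from h import *
st=r.read_state();b=pl2w(POSE,[-5,-1.5,93.5]);print(st["clock"],st["ee_pos"],shift(b,YU-90),st["contact_force"],st["grip_width"])
p=viewer.grab_frame("wrist");save(p,"w9.png")
cv2.imwrite("pics/w9z.png",cv2.resize(p["img"][200:400,200:460,::-1],None,fx=3,fy=3,interpolation=cv2.INTER_CUBIC))
```

```text
14.2 [ 0.58199838 -0.13992291  0.0974937 ] (array([0.004, 0.003, 0.04 ]), np.float64(-0.0)) [-0.14185168 -0.38058311 -0.57722822] 0.061243994604054636
```

View pics/w9z.png

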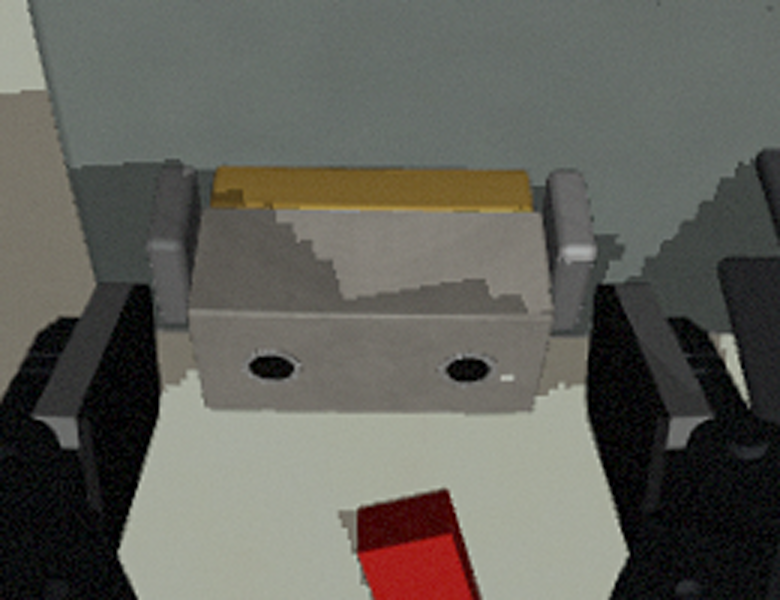

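Call:
send_rows(steps=[[0.72,0,0,0.04,0],[0.6,0,0,0.04,0],[0.5,0,0,0.04,0],[0.45,0,0,0.04,0],[0.45,0,0,0.04,0]], force=40)

```text
clock: 14.88
ee_pos: [0.5823, -0.1399, 0.0941]
ee_rot: [0.999, -0.034, 0.0, -0.0]
contact_force: [-0.2, 0.7, 3.8]
grip_width: 0.0484
```

Run:
```python
from h import *
st=r.read_state();print(st["clock"],st["ee_pos"],st["contact_force"],st["grip_width"])
p=viewer.grab_frame("wrist");save(p,"w10.png")
cv2.imwrite("pics/w10z.png",cv2.resize(p["img"][200:400,200:460,::-1],None,fx=3,fy=3,interpolation=cv2.INTER_CUBIC))
```

```text
14.875 [ 0.58234036 -0.13994958  0.09406652] [-0.2424416   0.74256841  3.7824086 ] 0.048380181529599234
```

View pics/w10z.png

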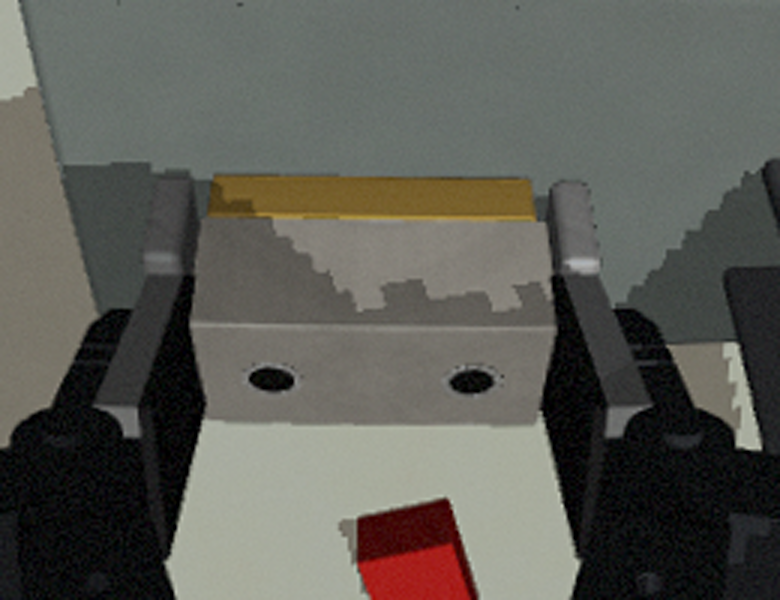

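Call:
send_rows(steps=[[0.45,-0.02,0,-0.045,0],[0.45,-0.065,0,-0.14,0],[0.45,-0.13,0,-0.27,0],[0.45,-0.19,0,-0.41,0],[0.45,-0.19,0,-0.41,0]])

```text
clock: 15.55
ee_pos: [0.5632, -0.139, 0.1363]
ee_rot: [0.999, -0.034, 0.001, -0.0]
contact_force: [0.4, 1.0, -2.4]
grip_width: 0.0485
```

Run:
```python
from h import *
st=r.read_state();print(st["clock"],st["ee_pos"],st["contact_force"],st["grip_width"],st["qpos"])
p=viewer.grab_frame("wrist");save(p,"w11.png")
cv2.imwrite("pics/w11z.png",cv2.resize(p["img"][200:400,200:460,::-1],None,fx=3,fy=3,interpolation=cv2.INTER_CUBIC))
```

```text
15.55 [ 0.56324261 -0.13897054  0.13626507] [ 0.38901558  1.02896821 -2.38954855] 0.04851915754496757 [-0.53827088  0.67927343  1.08741395  1.85467155 -0.69828117  1.04796115
 -0.80479809]
```

View pics/w11z.png

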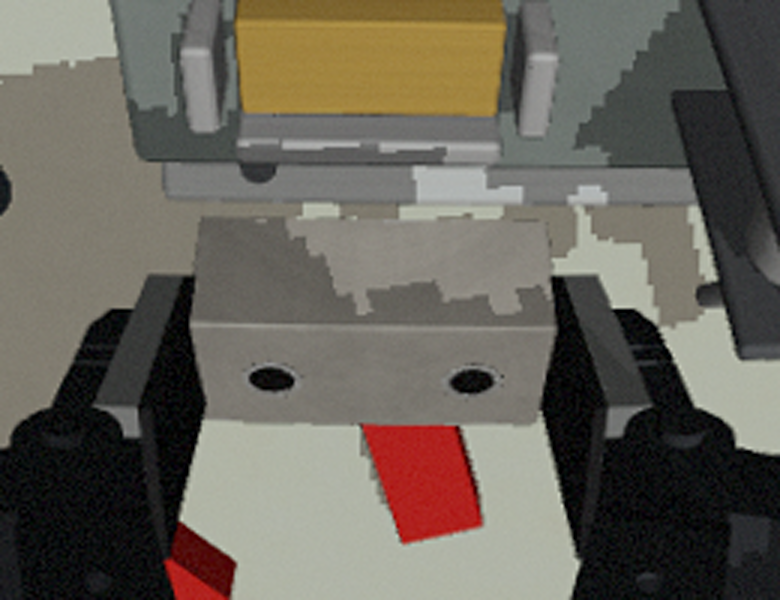

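Run:
```python
from h import *
import pickle
np.set_printoptions(precision=3,suppress=True)
sc,si=pickle.load(open("cal.pkl","rb"))
print("foot/frame pts scene",[onz(ray(sc,px),.0) for px in((205,218),(163,175),(188,200))])
print("foot side",[onz(ray(si,px),.0) for px in((188,257),(130,228))])
print("vice top",[tri([ray(sc,(223,330)),ray(si,(232,327))])],"jaw", tri([ray(sc,(235,290)),ray(si,(240,300))]))
print(tri([ray(sc,(83,178)),ray(si,(82,237))]),"block corner of apparatus (brown plate top left)")
st=r.read_state();a=-16.4
for X in ([.4810,.217,.2364],): print(shift(X,a),shift(X,a+180))
```

```text
foot/frame pts scene [array([0.528, 0.314, 0.   ]), array([0.507, 0.531, 0.   ]), array([0.518, 0.398, 0.   ])]
foot side [array([0.527, 0.316, 0.   ]), array([0.516, 0.559, 0.   ])]
vice top [(array([0.624, 0.02 , 0.112]), [0.014583415533585518, 0.014583415533585513])] jaw (array([0.558, 0.041, 0.094]), [0.006962789837103923, 0.006962789837103885])
(array([0.543, 0.495, 0.215]), [0.003167072022772848, 0.0031670720227727324]) block corner of apparatus (brown plate top left)
(array([-1.062, -3.492, -1.009]), np.float64(-0.431)) (array([-1.062, -3.492, -1.009]), np.float64(0.569))
```

Call:
send_rows(steps=[[0.45,-0.1,0,-0.3,0],[0.45,-0.15,-0.1,-0.7,0],[0.45,-0.2,-0.4,-0.95,0],[0.45,-0.25,-0.8,-1,0],[0.45,-0.3,-1,-1,0]])

```text
clock: 16.23
ee_pos: [0.5403, -0.0343, 0.2348]
ee_rot: [0.999, -0.033, 0.0, -0.0]
contact_force: [-0.7, -0.2, -1.9]
grip_width: 0.0487
```

Call:
send_rows(steps=[[0.45,-0.15,-0.4,0,0],[0.45,-0.3,-0.8,0,0],[0.45,-0.35,-1,0,0]])

```text
clock: 16.6
ee_pos: [0.511, 0.0681, 0.2342]
ee_rot: [0.999, -0.033, -0.001, -0.0]
contact_force: [1.6, -0.3, -1.4]
grip_width: 0.0482
```

Call:
send_rows(steps=[[0.45,-0.15,-0.4,0,-0.05],[0.45,-0.3,-0.8,0,-0.1],[0.45,-0.35,-1,0,-0.15],[0.45,-0.35,-1,0,-0.2],[0.45,-0.35,-1,0,-0.25],[0.45,-0.35,-1,0,-0.25]])

```text
clock: 17.35
ee_pos: [0.4837, 0.1675, 0.2347]
ee_rot: [0.937, 0.351, -0.0, -0.0]
contact_force: [0.7, 0.1, -1.9]
grip_width: 0.0485
```

Run:
```python
from h import *
st=r.read_state();print(st["clock"],st["ee_pos"],st["contact_force"],st["grip_width"],st["qpos"])
print(shift([.481,.217,.15],-16.4))
```

```text
17.35 [0.48368718 0.16748    0.23472949] [ 0.65950318  0.0926799  -1.91499481] 0.04845096119060383 [-1.23379504  0.3704113   1.0766241   1.89502117 -0.3677991   1.09342688
 -0.86620582]
(array([ 0.305, -0.391,  0.848]), np.float64(-0.181))
```

Call:
send_rows(steps=[[0.45,0.15,-0.2,0.1,-0.05],[0.45,0.3,-0.39,0.3,-0.1],[0.45,0.3,-0.39,0.6,-0.15],[0.45,0.3,-0.39,0.85,-0.18],[0.45,0.3,-0.39,0.85,-0.18]])

```text
clock: 17.98
ee_pos: [0.4797, 0.2158, 0.1483]
ee_rot: [0.803, 0.596, -0.002, -0.0]
contact_force: [-0.7, 0.2, -1.1]
grip_width: 0.0484
```

Run:
```python
from h import *
np.set_printoptions(precision=4,suppress=True)
st=r.read_state();p=viewer.grab_frame("wrist");save(p,"w12.png")
print(st["clock"],st["ee_pos"],yaw_y(st),st["contact_force"],st["grip_width"])
for c in("scene","side"):
    q=viewer.grab_frame(c);y,x=(160,150) if c=="scene" else(150,180)
    cv2.imwrite(f"pics/{c}12.png",cv2.resize(q["img"][y:y+130,x:x+160,::-1],None,fx=4,fy=4,interpolation=cv2.INTER_CUBIC))
```

```text
17.975 [0.4797 0.2158 0.1483] -16.767821940927547 [-0.6866  0.2416 -1.0799] 0.048401422551305515
```

View pics/w12.png

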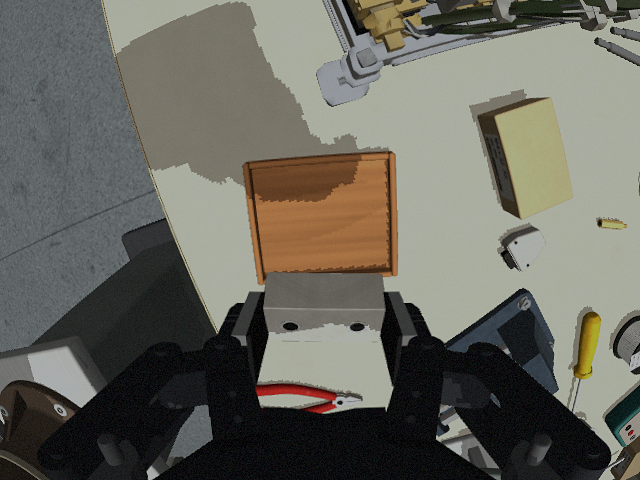

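View pics/scene12.png

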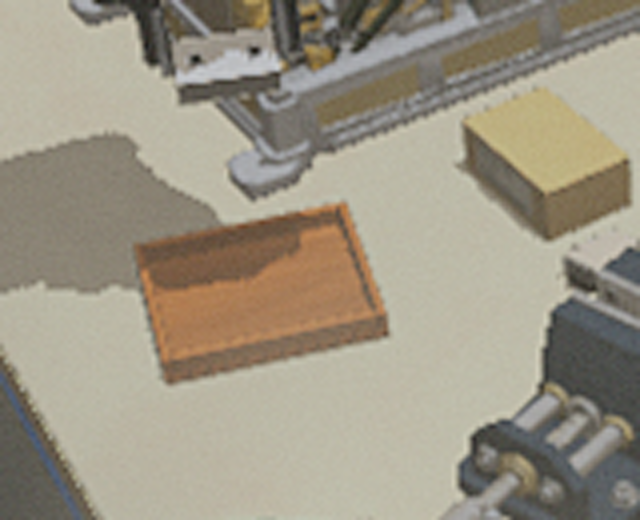

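Run:
```python
from h import *
np.set_printoptions(precision=4,suppress=True)
st=r.read_state();p=viewer.grab_frame("wrist")
c=np.array([onz(ray(p,px,st),.017) for px in((160,245),(152,394),(273,397),(283,260))]);print(c,c.mean(0))
d=np.linalg.norm(np.roll(c,-1,0)-c,axis=1);print(d,[np.degrees(np.arctan2(*(c[j]-c[i])[1::-1])) for i,j in((0,1),(3,2))])
q=viewer.grab_frame("side");cv2.imwrite("pics/q.png",q["img"][150:280,180:340,::-1])
st=r.read_state();print(st["ee_pos"],yaw_y(st))
c[3]=onz(ray(p,(283,258),st),.017)
ctr=c.mean(0); print(shift([*ctr[:2],.04],-16.4))
```

```text
[[0.4398 0.2807 0.017 ]
 [0.5486 0.2541 0.017 ]
 [0.5276 0.1584 0.017 ]
 [0.4172 0.1824 0.017 ]] [0.4833 0.2189 0.017 ]
[0.1121 0.098  0.113  0.1009] [np.float64(-13.756071595971823), np.float64(-12.285045383934893)]
[0.4815 0.2167 0.1508] -16.638169279458637
(array([0.025, 0.005, 1.108]), np.float64(-0.001))
```

Call:
send_rows(steps=[[0.45,0.02,0.01,0.3,-0.017],[0.45,0.02,0.01,0.65,-0.017],[0.45,0.0,0.01,0.9,-0.017],[0.45,0.0,0.01,1,-0.017],[0.45,0.0,0.01,1,-0.017]])

```text
clock: 18.85
ee_pos: [0.4821, 0.2164, 0.0501]
ee_rot: [0.785, 0.619, 0.0, 0.0]
contact_force: [0.1, 0.3, -1.5]
grip_width: 0.0487
```

Call:
send_rows(steps=[[0.45,0,0,0.12,0],[0.45,0,0,0.22,0],[0.45,0,0,0.26,0],[0.45,0,0,0.28,0],[0.45,0,0,0.28,0]])

```text
clock: 19.48
ee_pos: [0.4819, 0.2162, 0.0218]
ee_rot: [0.785, 0.619, 0.0, -0.0]
contact_force: [0.2, -0.1, -2.5]
grip_width: 0.0486
```

Run:
```python
from h import *
np.set_printoptions(precision=4,suppress=True)
st=r.read_state();p=viewer.grab_frame("wrist");save(p,"w13.png")
print(st["clock"],st["ee_pos"],yaw_y(st),st["contact_force"],st["grip_width"])
for c in("scene",):
    q=viewer.grab_frame(c);y,x=(160,150) if c=="scene" else(150,180)
    cv2.imwrite(f"pics/{c}13.png",cv2.resize(q["img"][y:y+130,x:x+160,::-1],None,fx=4,fy=4,interpolation=cv2.INTER_CUBIC))
```

```text
19.475 [0.4819 0.2162 0.0218] -13.460445275139243 [ 0.2155 -0.0538 -2.5219] 0.04855939257050745
```

View pics/w13.png

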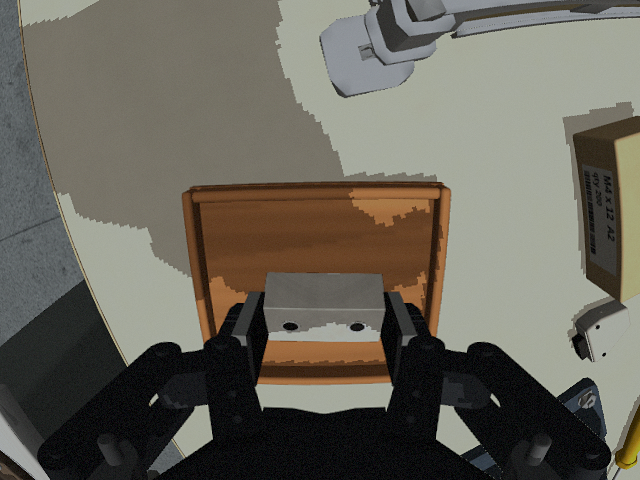

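View pics/scene13.png

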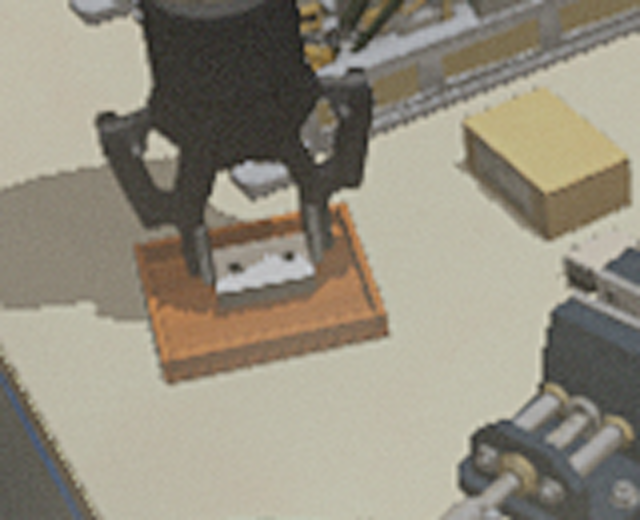

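Call:
send_rows(steps=[[0.45,0,0,0.01,0],[0.45,0,0,0.02,0],[0.45,0,0,0.03,0],[0.45,0,0,0.03,0]], force=20)

```text
clock: 20.08
ee_pos: [0.482, 0.2167, 0.0196]
ee_rot: [0.785, 0.619, 0.001, -0.0]
contact_force: [-2.8, 0.6, 9.7]
grip_width: 0.0483
```

Call:
send_rows(steps=[[0.45,0.01,0,0.004,0],[0.45,0.02,0,0.01,0],[0.45,0.03,0,0.016,0],[0.45,0.03,0,0.016,0]])

```text
clock: 20.58
ee_pos: [0.4826, 0.2188, 0.0184]
ee_rot: [0.785, 0.619, 0.0, -0.0]
contact_force: [-5.3, -2.7, 19.7]
grip_width: 0.0484
```

Run:
```python
from h import *
p=viewer.grab_frame("wrist")
cv2.imwrite("pics/w14.png",cv2.resize(p["img"][170:400,180:460,::-1],None,fx=2.5,fy=2.5,interpolation=cv2.INTER_CUBIC))
st=r.read_state();print(st["contact_force"],st["ee_pos"],st["torque"])
```

```text
[-5.39958692 -2.88844096 19.75428926] [0.48253892 0.21878933 0.01835355] [-0.75418904  1.36147588 -0.05833724]
```

View pics/w14.png

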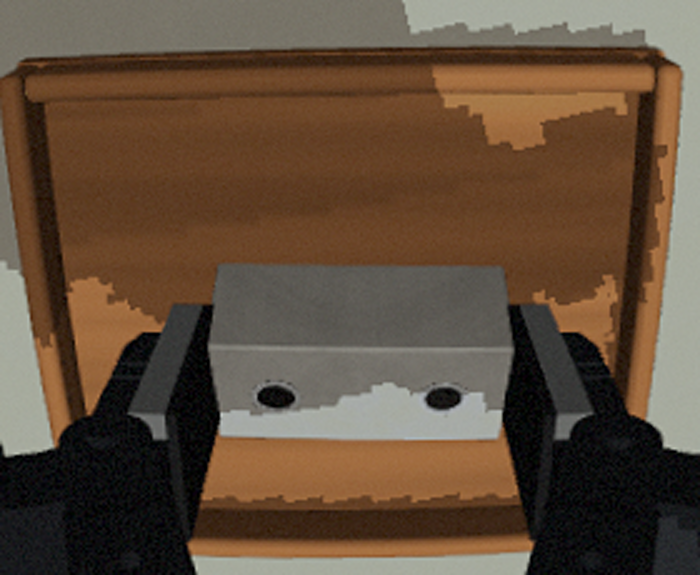

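The block is pivoting: its top face now spans 37 px against 33 before. I'll keep following the arc.

Call:
send_rows(steps=[[0.45,0.01,0,0.007,0],[0.45,0.02,0,0.015,0],[0.45,0.03,0,0.023,0],[0.45,0.03,0,0.023,0]])

```text
clock: 21.12
ee_pos: [0.4834, 0.2223, 0.0162]
ee_rot: [0.785, 0.619, 0.001, -0.001]
contact_force: [-4.5, -1.5, 18.9]
grip_width: 0.0488
```

Run:
```python
from h import *
p=viewer.grab_frame("wrist")
cv2.imwrite("pics/w15.png",cv2.resize(p["img"][170:400,180:460,::-1],None,fx=2.5,fy=2.5,interpolation=cv2.INTER_CUBIC))
st=r.read_state();print(st["contact_force"],st["ee_pos"],st["torque"])
```

```text
[-5.252347   -0.89102323 20.47400292] [0.48341431 0.22233083 0.01616056] [-0.43380173  1.28209788 -0.06298795]
```

View pics/w15.png

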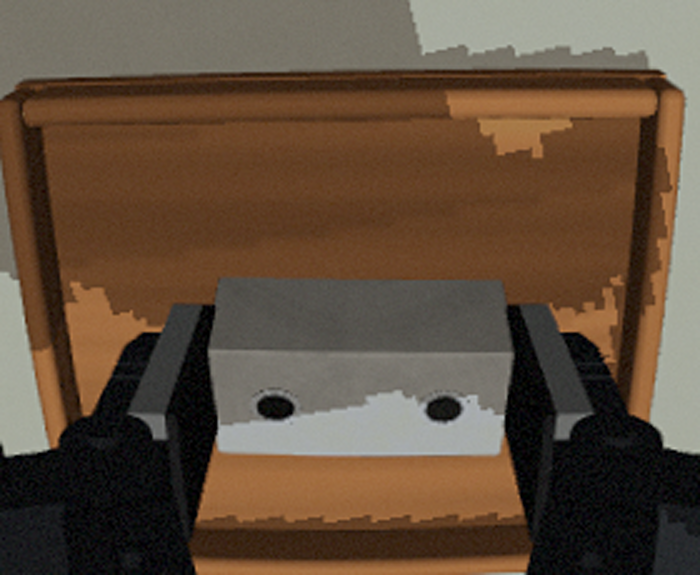

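Call:
send_rows(steps=[[0.45,0.01,0,0.01,0],[0.45,0.018,0,0.018,0],[0.45,0.024,0,0.026,0],[0.45,0.024,0,0.026,0]])

```text
clock: 21.68
ee_pos: [0.4842, 0.2255, 0.0137]
ee_rot: [0.785, 0.619, 0.001, -0.001]
contact_force: [-4.9, 1.6, 19.2]
grip_width: 0.0485
```

Run:
```python
from h import *
p=viewer.grab_frame("wrist")
cv2.imwrite("pics/w16.png",cv2.resize(p["img"][170:400,180:460,::-1],None,fx=2.5,fy=2.5,interpolation=cv2.INTER_CUBIC))
q=viewer.grab_frame("scene")
cv2.imwrite("pics/s16.png",cv2.resize(q["img"][190:270,170:270,::-1],None,fx=6,fy=6,interpolation=cv2.INTER_CUBIC))
st=r.read_state();print(st["contact_force"],st["ee_pos"],st["torque"])
```

```text
[-5.12992209  1.16420516 18.49529185] [0.48421983 0.22546901 0.0136925 ] [ 0.06814086  1.10171193 -0.13128019]
```

View pics/w16.png

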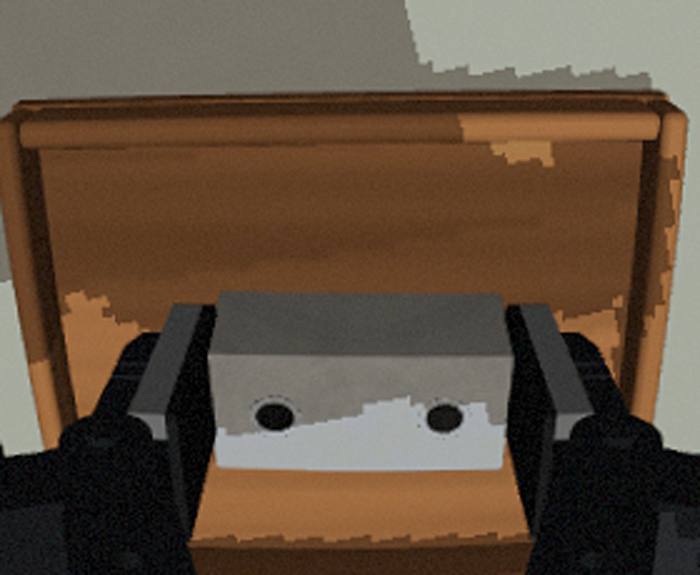

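View pics/s16.png

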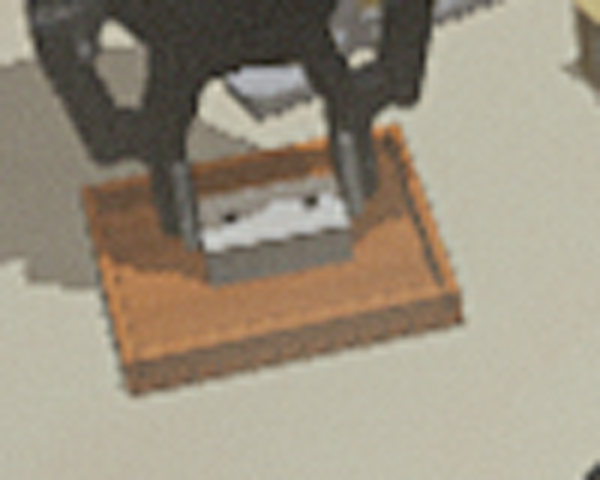

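Call:
send_rows(steps=[[0.45,0.006,0,0.01,0],[0.45,0.012,0,0.018,0],[0.45,0.015,0,0.026,0],[0.45,0.015,0,0.026,0]])

```text
clock: 22.28
ee_pos: [0.4848, 0.2278, 0.0114]
ee_rot: [0.785, 0.62, 0.002, -0.001]
contact_force: [-5.3, 4.0, 21.5]
grip_width: 0.0486
```

Run:
```python
from h import *
p=viewer.grab_frame("wrist")
cv2.imwrite("pics/w17.png",cv2.resize(p["img"][170:400,180:460,::-1],None,fx=2.5,fy=2.5,interpolation=cv2.INTER_CUBIC))
st=r.read_state();print(st["contact_force"],st["ee_pos"],st["torque"])
```

```text
[-5.36350283  3.3657208  21.92174778] [0.48479309 0.22776262 0.01138198] [ 0.45352624  1.23709297 -0.13067753]
```

View pics/w17.png

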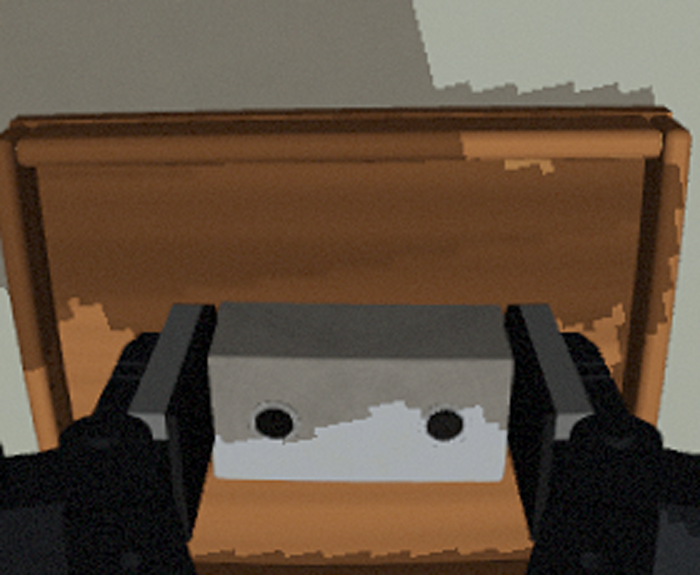

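Call:
send_rows(steps=[[0.45,0.005,0,0.006,0],[0.45,0.007,0,0.01,0],[0.45,0.007,0,0.01,0]])

```text
clock: 22.7
ee_pos: [0.485, 0.2285, 0.0106]
ee_rot: [0.785, 0.62, 0.002, -0.001]
contact_force: [-6.2, 3.7, 25.8]
grip_width: 0.0486
```

Run:
```python
from h import *
p=viewer.grab_frame("wrist")
cv2.imwrite("pics/w18.png",cv2.resize(p["img"][170:400,180:460,::-1],None,fx=2.5,fy=2.5,interpolation=cv2.INTER_CUBIC))
st=r.read_state();print(st["contact_force"],st["ee_pos"],st["torque"])
```

```text
[-5.60858496  3.98524176 24.61930615] [0.48495451 0.22848647 0.01058   ] [ 0.47742839  1.4599998  -0.04980835]
```

View pics/w18.png

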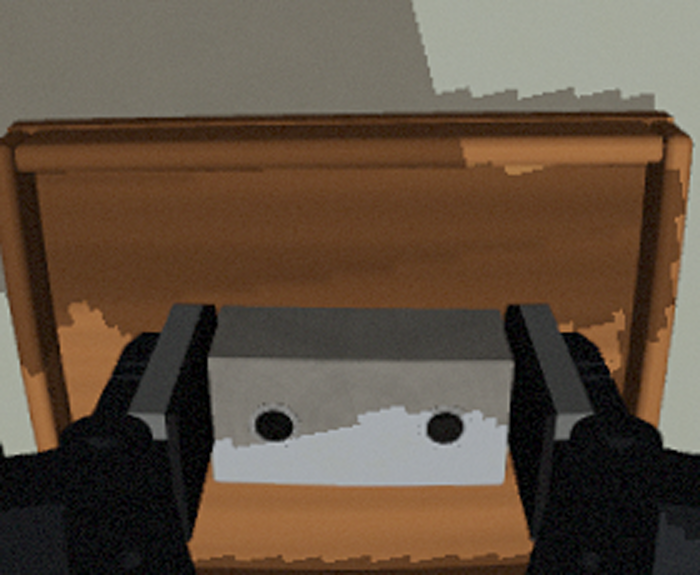

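Call:
send_rows(steps=[[0.45,0,0,-0.008,0],[0.56,0,0,-0.008,0],[0.6,0,0,-0.008,0],[0.68,0,0,-0.008,0],[0.68,0,0,-0.008,0]])

```text
clock: 23.38
ee_pos: [0.4842, 0.2264, 0.0094]
ee_rot: [0.785, 0.619, -0.0, 0.0]
contact_force: [0.1, -0.2, -0.5]
grip_width: 0.0578
```

Call:
send_rows(steps=[[0.68,0,0,-0.15,0],[0.68,0,0,-0.5,0],[0.68,0,0,-1,0],[0.68,0,0,-1,0],[0.68,0,0,-1,0]])

```text
clock: 24.0
ee_pos: [0.4841, 0.2268, 0.11]
ee_rot: [0.785, 0.62, 0.0, -0.0]
contact_force: [0.7, -0.4, 0.4]
grip_width: 0.0579
```

Run:
```python
from h import *
np.set_printoptions(precision=4,suppress=True)
st=r.read_state();p=viewer.grab_frame("wrist");save(p,"w19.png")
q=viewer.grab_frame("scene");save(q,"s19.png")
cv2.imwrite("pics/s19z.png",cv2.resize(q["img"][190:270,170:270,::-1],None,fx=6,fy=6,interpolation=cv2.INTER_CUBIC))
print(st["clock"],st["contact_force"],st["ee_pos"])
```

```text
24.0 [ 0.6991 -0.3661  0.3851] [0.4841 0.2268 0.11  ]
```

View pics/w19.png

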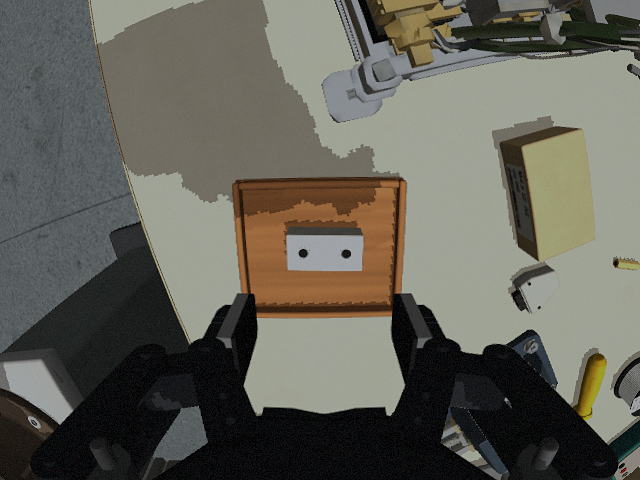

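View pics/s19z.png

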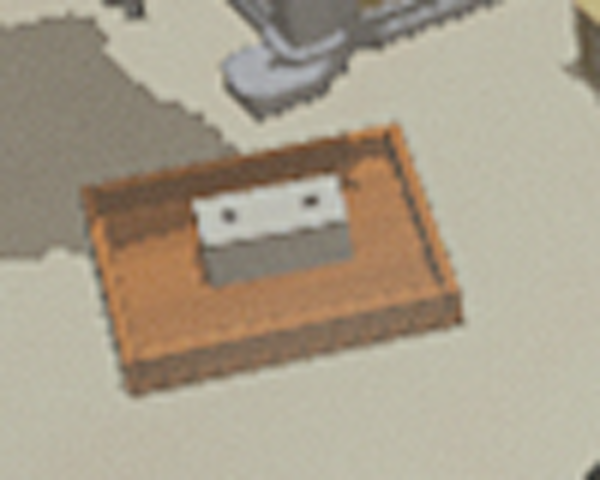

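View pics/s19.png

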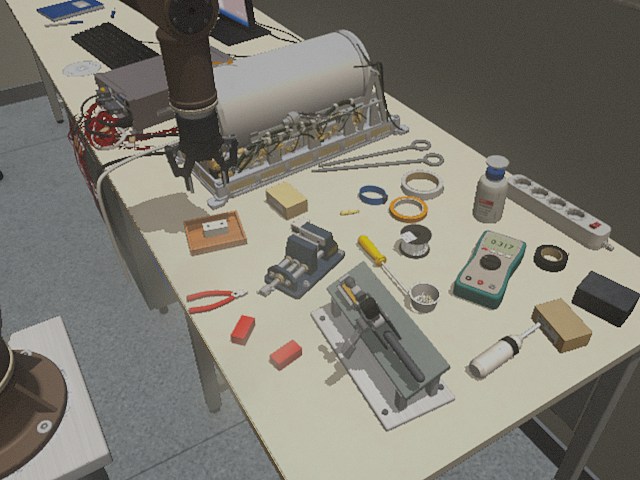

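The block lies flat in the tray at (228,215) in the scene view. The clamp is open, and the bystanders are where they were in the first picture. I'm handing in.

Run:
```python
from h import *
import pickle
sc,_=pickle.load(open("cal.pkl","rb"))
q=viewer.grab_frame("scene")
d=np.abs(q["img"].astype(int)-sc["img"]).max(2)
for n,(y,x) in dict(cutters=(300,217),box=(200,287),pot=(296,424),connector=(228,308)).items(): print(n,d[y-12:y+12,x-15:x+15].mean().round(1))
print(r.hand_in())
```

```text
cutters 5.5
box 5.3
pot 5.5
connector 5.4
the job is handed in; nothing more can be done
None
```

I finished the job and handed it in at about 24 s of the 54 s allowed. The report on hand-in gave no verdict.

- **Lock test:** I pushed the handle down to its rigid stop, where the wrist force rose to about 33 N. Then I pulled the arm clear. The clamp stayed locked with nothing touching it from about 8.5 s to after 10.1 s, and pictures near the start and end of that time showed it still locked.
- **Release:** I pressed the release lever down with one finger of the open gripper, and the clamp sprang fully open. A later picture confirmed it.
- **Block:** The moves cannot tilt the tool, so I did not grip the block as the notes suggest (tool tilted 25°, on its up- and down-slope faces). I gripped its two ends with the tool vertical and lifted it out square to the bed.
- **Placing:** In the tray I let its low edge touch the floor and turned it flat within a light 20 N grip. The wrist force reached about 27 N while doing this, then I opened the fingers and backed off.

**Last checks:** The wrist and scene pictures show the block flat on a broad face inside the tray, and the gripper was touching nothing. A picture comparison at the side cutters, connector, card box and screw pot showed only a uniform difference of about 5 grey levels, which I take for image noise. No check failed. One position estimate for the lever, from two distant cameras, was off by about 20 mm, so I used the wrist camera, which agreed with the clamp fit within 2 mm.

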